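Mix chocolate and nuts and clip the tub shut

TASK

Put every chocolate chunk from the cutting board into the tub with the hazelnuts. Then take the spoon from its stand and, with its blade down near the tub's floor, stir two full clockwise rounds (seen from above) at about half-way between the middle and the walls, starting and ending at the side of the tub farthest from the robot. Stand the spoon back in its stand, and press the blue lid straight down onto the tub until both snap hooks have clicked over it; keep all the nuts and chunks in the tub and leave the jar, shaker and cup alone.

Things in the scene. Friction and masses are not known exactly. Their poses are not given: they have to be found in the camera images.
- tub: clear open food tub fixed on a black rubber pad, outside 190 (its x) x 160 (its y) x 70 mm tall, walls and floor 5 mm. Origin: centre of its underside; x away from the robot (turned up to about 17 degrees), y left, z up. An orange snap hook stands at the middle of each long side (+y, -y), 93 mm tall from the table; the barbs reach in to 75.5 mm from the tub's centre line
- hook_left (a joint): bend of the snap hook on the tub's +y side (rad): 0 upright at rest, about 0.1 while the lid's edge passes its barb, 0 again once it has clicked over the lid. 28 mm wide, sprung; barb sloped on top, flat below, the flat 7.5 mm above the tub's rim
- hook_right (a joint): the same for the hook on the tub's -y side
- lid: blue lid: flange 190 (x) x 160 (y) x 6 mm; below it a plug 175 x 145 x 8 mm that enters the tub's mouth with 2.5 mm play each side; on top a white grip. Origin: centre of the plug's underside, z up. Starts plug down on the table left or right of the tub. Fitted, it has the tub's axes or is half a turn from them, and its flange lies on the rim under both hooks. About 0.14 kg
- lid_grip (a point): point in the lid's upright grip, a slab 70 (lid x) x 16 (lid y) x 40 mm tall on the flange: 26 mm above the flange, 14 mm below the grip's top, 40 mm above the lid's underside. Fitted, it is 102 mm above the tub's underside; before the clicks the lid stops on the hooks' slopes 10 to 20 mm higher and needs about 8 to 20 N straight down in all
- spoon_grip (a point): centre of the flat grip of the wooden spoon's handle (18 mm along x, 14 mm along y, 60 mm tall, its top 25 mm above this point), 160 mm above the blade's lower end. The spoon stands blade down (z up) in its stand and may lean a few degrees. Blade 26 (x) x 12 (y) x 60 mm with a rounded lower end, then a thin round stem. About 60 g
- spoon_tip (a point): lower end of the spoon's blade, on the spoon's axis, same axes. A chunk caught between blade and tub can push the spoon askew in the grip: hold it firmly, watch this point and lift and go in again if it lags
- stand: grey spoon stand fixed to the table, 60 (x) x 50 (y) x 75 mm tall on a thin 80 x 60 mm foot, with a slot 34 (x) x 24 (y) mm, 62 mm deep (slot floor 13 mm above the table). Origin: centre of its underside, z up. The spoon stands in it with its x along the stand's x, or half a turn from it
- board: light wooden cutting board fixed to the table, 190 x 180 x 10 mm, left or right of the tub, on the side where the lid is not. Origin: centre of its underside
- jar: closed jar with green label, diameter 70 mm, 100 mm tall, a bystander to leave alone
- shaker: small glass shaker with steel cap, diameter 44 mm, 85 mm tall, a bystander to leave alone
- scoop_cup: empty steel cup, diameter 80 mm, 60 mm tall, a bystander to leave alone
- chunk1_c (a point): centre of a chocolate chunk, 25 x 25 x 20 mm tall, about 15 g, lying on the cutting board at the start; two to four of the four are present
- chunk2_c (a point): another such chunk (absent in some starts)
- chunk3_c (a point): another such chunk (absent in some starts)
- chunk4_c (a point): another such chunk (absent in some starts)
- nut1_center (a point): centre of a hazelnut, a 20 mm ball of 10 g loose in the tub
- nut2_center (a point): another such nut
- nut3_center (a point): another such nut
- nut4_center (a point): another such nut
- nut5_center (a point): another such nut
- nut6_center (a point): another such nut

How it is judged:
By the outcome, as a careful person would: the job done as asked, in the order asked, and still so for the second after the job is handed in, with the robot touching nothing.
Of chunk1, chunk2, chunk3, chunk4 only 2 to 4 are there at a start; the rules pass over those that are not, and their reading is None.
At some moment in a run one of chunk1, chunk2, chunk3, chunk4, lid may be knocked a few centimetres aside while the robot is not near it.
It also fails if it takes over 210 s, if anything falls off the work surface, if the arm or the gripper's body presses on something with over 40 N, if the wrist force passes 120 N, or if a joint passes its speed limit or range.

ROBOT

A 6-joint arm with a two-finger parallel gripper is mounted at the origin on the work surface. World frame = base frame: x ahead of the robot, y to its left, z up, the work surface at z = 0. Lengths are in m, angles in rad, forces in N, time in s.
With the tool pointing down it reaches from about 0.275 to 0.975 m from the base axis. Payload 8.4 kg.
Tool frame: the origin (TCP) lies on the centre line of the jaws, within the pads' length; the fingertips stand env.tip_extent ahead of it and the grasp point (between the pads) lies 2 mm behind it (env.tip_extent is the distance from the TCP to the fingertips, in m); x points along the fingers, y is the direction in which the jaws open and shut, and the axes are right-handed (so a half turn about x gives the same grasp; the last joint's range is limited). The gripper opens to 92 mm and grips with 3 to 60 N. Pads are 20 mm wide; open, the fingers measure 128 mm over their backs; the gripper's body (75 mm by 189 mm) begins 69 mm behind the grasp point.
Start: joints at [1.283, 0.353, 1.633, -0, 1.155, -0.002], TCP at [0.176, 0.6, 0.194] pointing down, gripper open.
Joint ranges: [-2.63, 2.63], [-0.92, 2.1], [0.06, 2.66], [-1.3, 4.44], [0, 2.69], [-3.02, 3.02]. Speed limits (rad/s): [2.22, 2.22, 2.79, 3.14, 3.14, 3.14].

INTERFACE

Orientations are given as a unit quaternion [x, y, z, w].
In Python, from station import env gives the robot as it stands.
- The arm moves only by the tool servo_tool, never from a script. Its argument "steps" is a list that holds one entry, the list of rows, each a list of 6 numbers: the shift along the tool's x, y, z in cm, then the turn, a rotation vector about the tool's x, y, z in rad. In form: [[[tx, ty, tz, ax, ay, az], ...]]. A call has 1 to 8 rows; each row shifts and turns the commanded pose from where the row before left it, along the tool's axes as they then stand; what a row does not reach is not made up. A row lasts 1/8 s, in which the tool goes at most 62.5 mm and 10.7 degrees, less where a joint would pass 70% of its speed; a pose out of reach is approached as far as the arm can. A call is refused whole if a number of a shift passes 6.25 or a number of a turn 0.188, either way. A call with a gripper value outside its range is refused whole. "hand" is the closure, from -1 (fully open) to 1 (shut), so that 0 is half open, set as the call begins (left out, the last holds). The fingers move at their own pace and stop on an object; "force" is the grip in N (left out, the last holds). Time passes only in rows, so rows that do not move let the fingers close. It gives the time, the measured TCP pose, the force and the opening at its end, in the units of the state.
- env.get_obs(): the state, without advancing time (a new reading comes with each control period).
- env.get_image(name): name is "scene" or "side" or "wrist"; returns a dict with "color" (400x640x3 uint8, red, green, blue), "fx", "fy", "cx", "cy" (pixels), "R" (3x3) and "t" (3): a world point X has camera coordinates R X + t; the wrist camera has in their place "tool_from_camera" (4x4, takes a point from camera to tool coordinates, whose origin is the TCP and whose axes are the tool frame's). Camera axes: x right, y down, z forward; pixel columns grow to the right and rows downward; lengths in m; the calibration is good to about 2 mm. A picture is of the moment at which its call begins: read the wrist's pose just before it. There is no depth.
- env.finish_job(): hands the job in, once; it reports no verdict.
The state is a dict: "time_s": time; "q": joint angles; "joint_velocities": joint speeds; "effort": joint torques, N m; "position": TCP position; "eef_rot": TCP orientation; "contact_force": force on the tool from outside, world axes, zero at the start; "wrist_torque": the same for the moment, N m; "opening": opening from 0.0 (shut) to 1.0 (fully open).
Only numpy, scipy, OpenCV 4.12 (cv2) and the standard library are available. Lean on these libraries where they do the work, as an engineer would, in place of code of your own. Each camera call takes 0.05 s, during which the arm holds its last target. There are 200 camera calls.

## Working session

There is one attempt and no reset: what is moved stays moved. The work goes in short steps, Python scripts to look and compute and a tool call to move; the robot and the scene stay as the last step left them, time stands still between calls to the robot, and variables do not carry over. Pictures are saved under pics/ and viewed, about 12 in all and at most 16, crops included, and the job is handed in when it is done.

Besides the shell and the picture viewer there is one more tool, called as a command line: name --argument value ..., lists and objects as JSON in quotes. servo_tool: Moves the arm, as the interface text tells. Its arguments: {"type":"object","properties":{"steps":{"type":"array"},"hand":{"type":"number"},"force":{"type":"number"}},"required":["steps"]}

```bash
ls; mkdir -p pics; cat > h.py <<'E'
import numpy as np, cv2, sys
from scipy.spatial.transform import Rotation as Ro
from station import env
def snap(n,fn=None):
    o=env.get_obs(); im=env.get_image(n)
    if fn: cv2.imwrite(f'pics/{fn}.png',im['color'][:,:,::-1])
    if n=='wrist':
        T=np.eye(4);T[:3,:3]=Ro.from_quat(o['eef_rot']).as_matrix();T[:3,3]=o['position']
        M=np.linalg.inv(T@np.array(im['tool_from_camera'])); im['R']=M[:3,:3]; im['t']=M[:3,3]
    im['R']=np.array(im['R']); im['t']=np.array(im['t'])
    return im
def ray(im,u,v,z):
    d=im['R'].T@np.array([(u-im['cx'])/im['fx'],(v-im['cy'])/im['fy'],1]); c=-im['R'].T@im['t']
    return c+d*(z-c[2])/d[2]
def proj(im,X):
    p=im['R']@np.array(X)+im['t']; return np.array([im['fx']*p[0]/p[2]+im['cx'],im['fy']*p[1]/p[2]+im['cy']])
E
python3 - <<'E'
from h import *
import pickle
d={}
for n in('scene','side','wrist'):
    d[n]=snap(n,n+'0'); print(n,-d[n]['R'].T@d[n]['t'],d[n]['R'][2],d[n]['fx'])
pickle.dump(d,open('d0.pkl','wb'))
o=env.get_obs();print(o,env.tip_extent);print(Ro.from_quat(o['eef_rot']).as_matrix())
E
```

```text
pics
scene [1.08648547 0.49891842 0.95816219] [-0.45047019 -0.46410042 -0.76268435] 439.8056408863824
side [ 0.56136408 -0.76933787  0.85021707] [ 0.02536746  0.71589367 -0.69774834] 429.509222762114
wrist [0.09458818 0.62328903 0.38552413] [ 0.28541748 -0.08489746 -0.95463568] 344.20928618323336
{'time_s': 0.15, 'q': array([ 1.28263281e+00,  3.53481689e-01,  1.63391667e+00, -1.56730223e-05,
        1.15520606e+00, -2.37872839e-03]), 'joint_velocities': array([-0.00155824, -0.00104412, -0.00312143,  0.00081827,  0.00112131,
       -0.00148059]), 'effort': array([-6.45573964e-04, -5.94207859e+01, -3.34469283e+01,  6.96145277e-02,
        2.04908947e-02, -1.03785028e-04]), 'position': array([0.17607973, 0.59929235, 0.19346072]), 'eef_rot': array([ 0.10033978,  0.69994712, -0.10104914,  0.69985358]), 'contact_force': array([-0.22345302,  0.10924406,  1.0701354 ]), 'wrist_torque': array([ 0.01218641,  0.03180142, -0.02181758]), 'opening': 0.9967562199535428} 0.017
[[-2.73788763e-04  2.81904275e-01  9.59442497e-01]
 [-9.74125611e-04  9.59442002e-01 -2.81904408e-01]
 [-9.99999488e-01 -1.01179977e-03  1.19257358e-05]]
```

View images.

View pics/scene0.png

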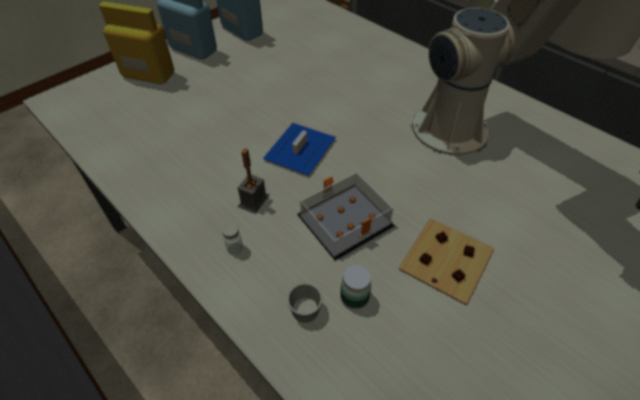

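View pics/side0.png

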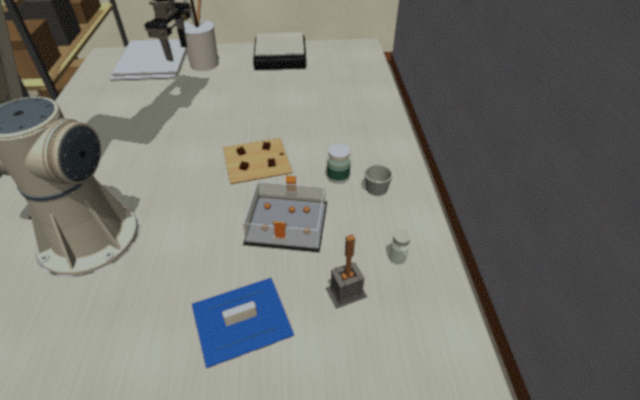

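The scene picture shows the tub at (346,213), board at (447,260) with 4 chunks, lid at (300,148), stand at (252,190), jar (355,287), cup (305,303) and shaker (232,238). I'll segment next.

```bash
cat > seg.py <<'E'
from h import *
def blobs(im,name,roi=None,amin=8):
    c=im['color'].astype(int); hsv=cv2.cvtColor(im['color'],cv2.COLOR_RGB2HSV).astype(int)
    H,S,V=hsv[...,0],hsv[...,1],hsv[...,2]
    m={'blue':(H>105)&(H<130)&(S>150)&(V>60),'choc':(V<85)&(H<20)&(S>90),'orange':(H<14)&(S>170)&(V>100),'wood':(H>10)&(H<22)&(S>90)&(V>110),'white':(S<40)&(V>185)}[name]
    m=m.astype(np.uint8)
    if roi: k=np.zeros_like(m); k[roi[1]:roi[3],roi[0]:roi[2]]=1; m*=k
    n,l,s,ce=cv2.connectedComponentsWithStats(m)
    return [(ce[i],s[i,4],cv2.minAreaRect(np.argwhere(l==i)[:,::-1].astype(np.float32))) for i in range(1,n) if s[i,4]>=amin]
E
python3 - <<'E'
from seg import *
import pickle
d=pickle.load(open('d0.pkl','rb'))
for n,rois in(('scene',{'blue':(250,110,345,180),'choc':(395,215,500,305),'wood':(395,215,500,305),'orange':(300,170,395,250)}),('side',{'blue':(180,270,300,370),'choc':(220,135,300,185),'wood':(220,135,300,185),'orange':(240,170,330,250)})):
    im=d[n]
    for k,r in rois.items():
        z={'blue':.014,'choc':.03,'wood':.01,'orange':.08}[k]
        for ce,a,rect in blobs(im,k,r):
            print(n,k,ce.round(1),a,ray(im,*ce,z).round(4), [ray(im,*p,z)[:2].round(3).tolist() for p in cv2.boxPoints(rect)] if a>300 else '')
cs=d['scene']['color'][110:320,225:500]; cv2.imwrite('pics/cs.png',cv2.resize(cs,None,fx=2.9,fy=2.8,interpolation=2)[:,:,::-1])
cs=d['side']['color'][120:370,185:420]; cv2.imwrite('pics/cd.png',cv2.resize(cs,None,fx=2.4,fy=2.4,interpolation=2)[:,:,::-1])
E
```

```text
scene blue [299.6 149.5] 1749 [ 0.4297 -0.2619  0.014 ] [[0.534, -0.308], [0.371, -0.424], [0.312, -0.228], [0.473, -0.133]]
scene choc [441.4 237.3] 115 [0.4027 0.2477 0.03  ] 
scene choc [468.4 251.1] 114 [0.3894 0.3202 0.03  ] 
scene choc [425.8 259. ] 117 [0.4848 0.2595 0.03  ] 
scene choc [458.3 275.4] 126 [0.4666 0.3423 0.03  ] 
scene choc [434.2 280.2] 22 [0.5189 0.3095 0.03  ] 
scene wood [427.5 251.8] 1348 [0.4511 0.2443 0.01  ] [[0.536, 0.221], [0.35, 0.181], [0.345, 0.274], [0.526, 0.306]]
scene wood [454.9 265.8] 792 [0.436  0.3174 0.01  ] [[0.521, 0.316], [0.34, 0.265], [0.326, 0.326], [0.505, 0.37]]
scene wood [480.3 266.3] 218 [0.3919 0.3625 0.01  ] 
side blue [240.3 322.7] 4792 [ 0.4208 -0.2834  0.014 ] [[0.294, -0.238], [0.483, -0.162], [0.533, -0.317], [0.361, -0.377]]
side choc [265.9 145.6] 37 [0.4607 0.3229 0.03  ] 
side choc [240.5 151. ] 42 [0.3827 0.3005 0.03  ] 
side choc [271.3 162.3] 35 [0.4793 0.2387 0.03  ] 
side choc [243.6 165.7] 49 [0.3968 0.2284 0.03  ] 
side wood [257.4 161.4] 1750 [0.434  0.2708 0.01  ] [[0.323, 0.347], [0.518, 0.393], [0.537, 0.212], [0.359, 0.175]]
side wood [290.4 178.9] 71 [0.5351 0.1825 0.01  ] 
side orange [279.3 229.7] 109 [ 0.5081 -0.0786  0.08  ]
```

View pics/cs.png

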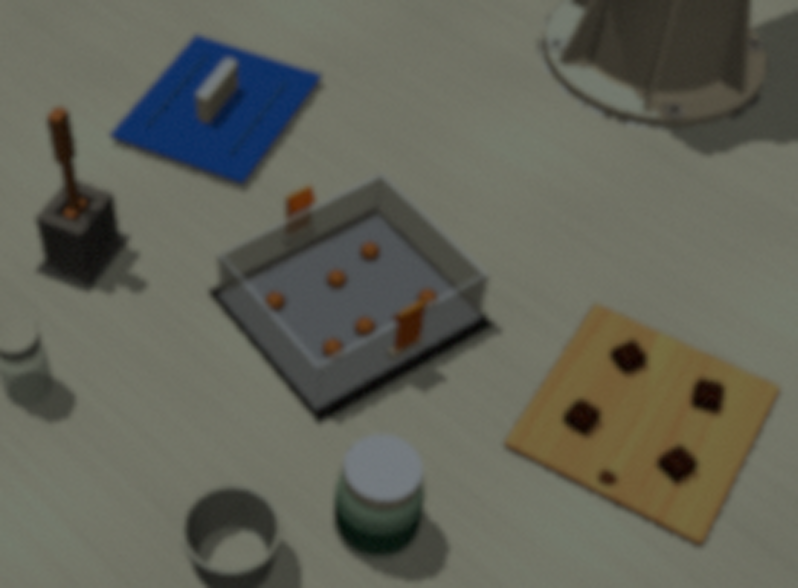

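View pics/cd.png

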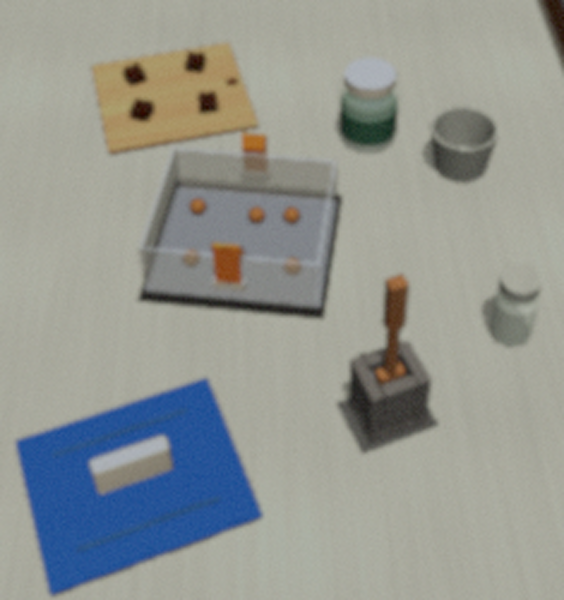

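The crops show all four chunks on the board (the small spot at crop (607,477) is a wood knot), the tub with 6 nuts, and the lid with a white grip. I'll move over the board for a close view.

servo_tool --steps '[[[0,-2.97,4.25,0,0,0],[0,-2.97,4.25,0,0,0],[0,-2.97,4.25,0,0,0],[0,-2.97,4.25,0,0,0],[0,-2.97,4.25,0,0,0],[0,-2.97,4.25,0,0,0],[0,-2.97,4.25,0,0,0],[0,-2.97,4.25,0,0,0]]]'

```text
time_s: 1.15
position: [0.4362, 0.2744, 0.194]
eef_rot: [0.101, 0.7, -0.101, 0.7]
contact_force: [0.3, 0.1, -0.6]
opening: 0.996
```

servo_tool --steps '[[[0,0,0,0,0,0],[0,0,0,0,0,0]]]'

```text
time_s: 1.4
position: [0.4351, 0.276, 0.1938]
eef_rot: [0.101, 0.7, -0.101, 0.7]
contact_force: [-0.4, -0.0, 0.3]
opening: 0.999
```

```bash
python3 - <<'E'
from seg import *
import pickle
d=pickle.load(open('d0.pkl','rb'))
S=lambda x,y:(225+x/2.9,110+y/2.8); D=lambda x,y:(185+x/2.4,120+y/2.4)
def box(im,pts,z):
    P=np.array([ray(im,*p,z)[:2] for p in pts]); return P.mean(0).round(4),P.round(3).tolist(),[round(float(np.linalg.norm(P[i]-P[i-1])),3) for i in range(4)],[round(float(np.degrees(np.arctan2(*(P[i]-P[i-1])[::-1]))),1) for i in range(4)]
print('tub',box(d['scene'],[S(220,260),S(380,180),S(486,277),S(320,367)],.07));print('tub',box(d['side'],[D(176,152),D(336,163),D(325,264),D(146,250)],.07))
print('stand',box(d['scene'],[S(40,217),S(83,183),S(112,198),S(78,232)],.075));print('stand',box(d['side'],[D(350,365),D(400,345),D(428,378),D(375,400)],.075))
print('lid',box(d['scene'],[S(112,135),S(197,37),S(321,77),S(245,186)],.014));print('lid',box(d['side'],[D(18,440),D(207,380),D(260,516),D(54,590)],.014))
im=snap('wrist','w1');pickle.dump(im,open('w1.pkl','wb'))
print(env.get_obs()['position'],im['R'][2],im['R'][0])
for ce,a,r in blobs(im,'choc'): print(ce,a,[round(x,1) for x in r[1]],r[2],ray(im,*ce,.03).round(4))
E
```

```text
tub (array([0.526 , 0.0255]), [[0.604, -0.065], [0.424, -0.033], [0.448, 0.117], [0.627, 0.084]], [0.15, 0.183, 0.152, 0.182], [-98.7, 170.0, 81.0, -10.6])
tub (array([0.5276, 0.0128]), [[0.45, 0.102], [0.629, 0.073], [0.607, -0.077], [0.425, -0.047]], [0.151, 0.182, 0.151, 0.185], [80.5, -9.3, -98.3, 170.6])
stand (array([ 0.6563, -0.2035]), [[0.69, -0.219], [0.633, -0.226], [0.626, -0.191], [0.677, -0.179]], [0.042, 0.057, 0.036, 0.052], [-71.7, -172.8, 101.1, 13.4])
stand (array([ 0.6561, -0.2153]), [[0.622, -0.206], [0.67, -0.186], [0.691, -0.224], [0.641, -0.245]], [0.044, 0.052, 0.044, 0.054], [116.0, 22.5, -61.3, -157.5])
lid (array([ 0.4227, -0.2649]), [[0.534, -0.311], [0.36, -0.37], [0.31, -0.222], [0.487, -0.157]], [0.161, 0.184, 0.156, 0.189], [-72.9, -161.3, 108.8, 20.1])
lid (array([ 0.423 , -0.2738]), [[0.31, -0.229], [0.485, -0.171], [0.535, -0.319], [0.362, -0.376]], [0.156, 0.185, 0.155, 0.182], [109.4, 18.2, -71.5, -161.6])
[0.43481384 0.27639732 0.19384086] [ 0.2850717  -0.08394089 -0.95482357] [2.83291949e-01 9.59033680e-01 2.68503804e-04]
[346.2266436  113.64705
[... 473 characters left out ...]
28571] 14 [2.0, 5.0] 90.0 [ 0.4988 -0.0749  0.03  ]
[115.77423823 359.61080332] 722 [34.6, 72.4] 12.994616508483887 [ 0.587  -0.0425  0.03  ]
[531.04922644 361.15189873] 711 [74.9, 31.8] 77.31961822509766 [0.7383 0.4608 0.03  ]
[545.25 351.55] 20 [12.1, 1.6] 66.03751373291016 [0.7285 0.4796 0.03  ]
[549.07692308 362.84615385] 13 [8.2, 1.2] 75.96376037597656 [0.7475 0.4825 0.03  ]
[ 96.83333333 364.83333333] 12 [1.5, 6.3] 14.03624439239502 [ 0.5875 -0.0693  0.03  ]
[550.625 371.25 ] 8 [5.0, 1.0] 90.0 [0.7614 0.4831 0.03  ]
[ 95.65384615 379.42307692] 26 [19.0, 1.8] 86.8201675415039 [ 0.608  -0.0817  0.03  ]
[100.77777778 395.61111111] 18 [11.3, 2.0] 41.18592834472656 [ 0.634  -0.0877  0.03  ]
```

View pics/w1.png

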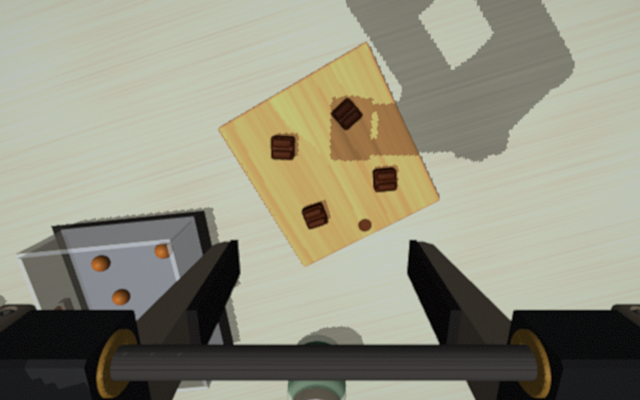

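The wrist view shows chunks B(283,147), A(346,114), C(385,179) and D(315,215) on the board, with knot (364,225). Wrist positions agree with the other cameras to a few mm. I'll plan the pick legs.

```bash
cat >> h.py <<'E'
def legs(L,vmax=5.0,wmax=.17,start=None):
    o=env.get_obs(); R=Ro.from_quat(o['eef_rot']).as_matrix(); p=np.array(o['position']); psi=np.arctan2(R[1,1],R[0,1])
    if start: p=np.array(start[:3]);psi=start[3]
    print('at',p.round(4),round(psi,3))
    for x,y,z,s,*k in L:
        s=psi if s is None else s; q=np.array([x,y,z]); d=(q-p)*100; a=psi-s
        t=np.array([-d[2],d[0]*np.cos(psi)+d[1]*np.sin(psi),d[0]*np.sin(psi)-d[1]*np.cos(psi)])
        n=int(max(np.ceil(np.linalg.norm(d)/(k[0] if k else vmax)-.05),np.ceil(abs(a)/wmax-.02),1))
        print(f'{n} x',[round(float(v),2) for v in t/n]+[round(float(a/n),3),0,0],'->',q.round(4),round(s,3)); p,psi=q,s
E
python3 - <<'E'
from h import *
c=np.array([.527,.019]);X=np.array([.985,-.173]);Y=np.array([.173,.985])
dr=lambda a,b:tuple(c+a*X+b*Y)
L=[]
for (x,y,s),(u,v),last in [((.393,.2437,1.283),dr(-.045,.015),0),((.4577,.339,1.373),dr(.045,.015),0),((.4758,.2539,1.604),dr(.04,-.025),0),((.379,.317,.431),dr(-.04,-.025),0)]:
    sp=L[-1][3] if L else 1.283
    if L: L.append((L[-1][0],L[-1][1],.15,s))
    L+=[(x,y,.15 if L else .12,s),(x,y,.030,s,4),(x,y,.15,s),(u,v,.15,s),(u,v,.07,s)]
legs(L)
E
```

```text
at [0.4348 0.2764 0.1938] 1.285
2 x [3.69, -2.16, -1.55, 0.001, 0, 0] -> [0.393  0.2437 0.12  ] 1.283
3 x [3.0, 0.0, 0.0, 0.0, 0, 0] -> [0.393  0.2437 0.03  ] 1.283
3 x [-4.0, 0.0, 0.0, 0.0, 0, 0] -> [0.393  0.2437 0.15  ] 1.283
5 x [-0.0, -3.35, 2.92, 0.0, 0, 0] -> [0.4853 0.0416 0.15  ] 1.283
2 x [4.0, 0.0, 0.0, 0.0, 0, 0] -> [0.4853 0.0416 0.07  ] 1.283
2 x [-4.0, 0.0, 0.0, -0.045, 0, 0] -> [0.4853 0.0416 0.15  ] 1.373
6 x [-0.0, 4.77, -1.42, 0.0, 0, 0] -> [0.4577 0.339  0.15  ] 1.373
3 x [4.0, 0.0, 0.0, 0.0, 0, 0] -> [0.4577 0.339  0.03  ] 1.373
3 x [-4.0, 0.0, 0.0, 0.0, 0, 0] -> [0.4577 0.339  0.15  ] 1.373
7 x [-0.0, -4.06, 2.51, 0.0, 0, 0] -> [0.5739 0.026  0.15  ] 1.373
2 x [4.0, 0.0, 0.0, 0.0, 0, 0] -> [0.5739 0.026  0.07  ] 1.373
2 x [-4.0, 0.0, 0.0, -0.116, 0, 0] -> [0.5739 0.026  0.15  ] 1.604
5 x [-0.0, 4.62, -1.81, 0.0, 0, 0] -> [0.4758 0.2539 0.15  ] 1.604
3 x [4.0, 0.0, 0.0, 0.0, 0, 0] -> [0.4758 0.2539 0.03  ] 1.604
3 x [-4.0, 0.0, 0.0, 0.0, 0, 0] -> [0.4758 0.2539 0.15  ] 1.604
6 x [-0.0, -4.49, 1.29, 0.0, 0, 0] -> [ 0.5621 -0.0125  0.15  ] 1.604
2 x [4.0, 0.0, 0.0, 0.0, 0, 0] -> [ 0.5621 -0.0125  0.07  ] 1.604
7 x [-1.14, 0.0, 0.0, 0.168, 0, 0] -> [ 0.5621 -0.0125  0.15  ] 0.431
8 x [-0.0, -0.36, -4.7, 0.0, 0, 0] -> [0.379 0.317 0.15 ] 0.431
3 x [4.0, 0.0, 0.0, 0.0, 0, 0] -> [0.379 0.317 0.03 ] 0.431
3 x [-4.0, 0.0, 0.0, 0.0, 0, 0] -> [0.379 0.317 0.15 ] 0.431
7 x [-0.0, -0.53, 4.72, 0.0, 0, 0] -> [0.4833 0.0013 0.15  ] 0.431
2 x [4.0, 0.0, 0.0, 0.0, 0, 0] -> [0.4833 0.0013 0.07  ] 0.431
```

servo_tool --steps '[[[3.69,-2.16,-1.55,0,0,0],[3.69,-2.16,-1.55,0,0,0],[0,0,0,0,0,0],[3,0,0,0,0,0],[3,0,0,0,0,0],[3,0,0,0,0,0],[0,0,0,0,0,0]]]' --hand -0.1 --force 12

```text
time_s: 2.33
position: [0.3936, 0.2441, 0.0299]
eef_rot: [0.1, 0.7, -0.101, 0.7]
contact_force: [-0.3, 0.3, 0.3]
opening: 0.546
```

servo_tool --steps '[[[0,0,0,0,0,0],[0,0,0,0,0,0],[0,0,0,0,0,0],[0,0,0,0,0,0]]]' --hand 1

```text
time_s: 2.82
position: [0.3938, 0.2433, 0.0307]
eef_rot: [0.101, 0.7, -0.101, 0.7]
contact_force: [-0.3, 0.5, -0.1]
opening: 0.135
```

servo_tool --steps '[[[0,0,0,0,0,0],[0,0,0,0,0,0]]]'

```text
time_s: 3.08
position: [0.3935, 0.2431, 0.0302]
eef_rot: [0.101, 0.7, -0.101, 0.7]
contact_force: [0.7, 0.5, -0.6]
opening: 0.007
```

```bash
python3 - <<'E'
from h import *
im=snap('wrist','w2'); print(proj(im,[.3938,.2433,.02]))
E
```

```text
[323.8305315  234.20480977]
```

View pics/w2.png

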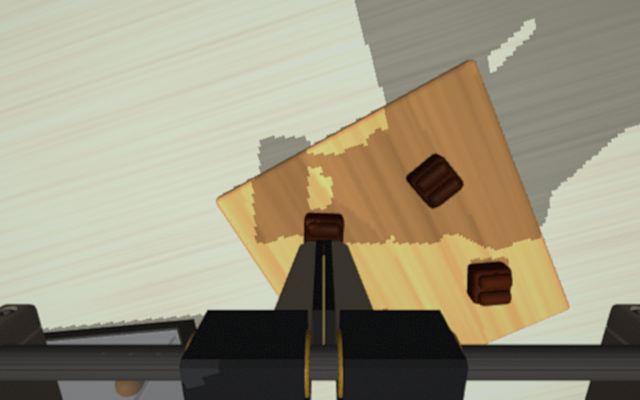

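The wrist view shows the closed fingers in front of (tool +z of) the chunk at (324,227), so my estimate was off along tool z. I'll work out the bias.

```bash
python3 - <<'E'
from seg import *
import pickle
o=env.get_obs();R=Ro.from_quat(o['eef_rot']).as_matrix();p=np.array(o['position'])
im=snap('wrist')
print(im['fx'],im['fy'],im['cx'],im['cy']); print(np.array(im['tool_from_camera']).round(4))
for zt in(-.01,0,.01): print('tip',zt,proj(im,p+R@[.017,0,zt]))
bl=[b for b in blobs(im,'choc',(200,100,600,330)) if b[1]>100]
for ce,a,r in bl:
    X=ray(im,*ce,.02);print(ce,a,r[2],X.round(4),(R.T@(X-p)).round(4))
cv2.imwrite('pics/w2c.png',cv2.resize(im['color'][190:330,240:410],None,fx=4,fy=4,interpolation=0)[:,:,::-1])
E
```

```text
344.20928618323336 344.20928618323336 323.2698558415645 201.06519717209702
[[-3.000e-04 -2.978e-01  9.546e-01 -1.922e-01]
 [ 1.000e+00 -5.000e-04  2.000e-04 -1.000e-04]
 [ 4.000e-04  9.546e-01  2.978e-01 -8.500e-02]
 [ 0.000e+00  0.000e+00  0.000e+00  1.000e+00]]
tip -0.01 [323.38125918 215.44349669]
tip 0 [323.38636687 229.85742618]
tip 0.01 [323.39134114 243.89483684]
[434.60509209 180.72264355] 1846 51.34019470214844 [0.3791 0.3174 0.02  ] [ 0.0101  0.0673 -0.0347]
[323.30297723 227.98686515] 1142 90.0 [0.3896 0.2442 0.02  ] [ 0.0101 -0.0001 -0.0041]
[489.1624485  282.92407298] 1699 90.0 [0.4584 0.3389 0.02  ] [0.0101 0.1103 0.0352]
```

View pics/w2c.png

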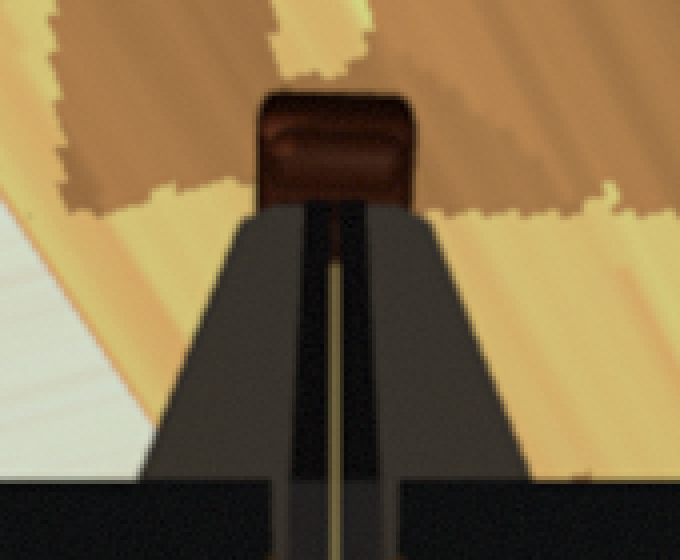

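```bash
python3 - <<'E'
from h import *
a=[]
for n in('scene','side'):
    im=snap(n); 
    for X in([.3935,.2431,.0132],[.393,.2437,.02]): print(n,proj(im,X))
    u,v=proj(im,[.3935,.2431,.03]).astype(int); c=im['color'][v-45:v+45,u-45:u+45]; a.append(cv2.resize(c,(400,400),interpolation=2))
cv2.imwrite('pics/ss2.png',np.hstack(a)[:,:,::-1])
E
```

```text
scene [440.67459709 237.92404426]
scene [441.52296493 236.43691366]
side [243.50141408 166.86633072]
side [243.07313696 165.01842767]
```

View pics/ss2.png

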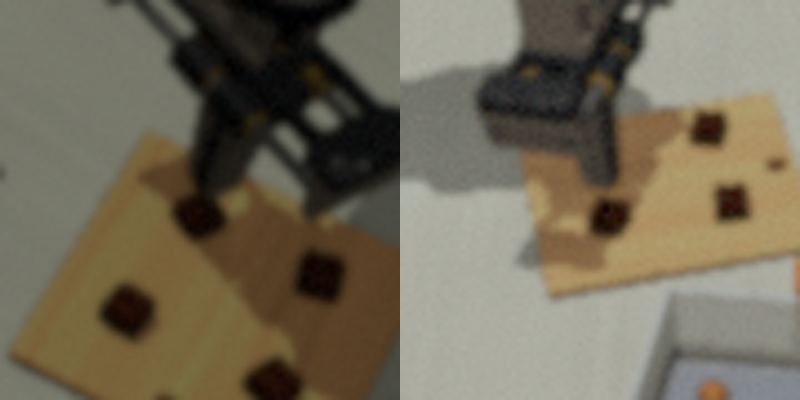

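Both outside views show the fingertips hovering above the chunk: the tips end about 10–15 mm higher than I assumed. I'll open, go lower in small steps and watch the force.

servo_tool --steps '[[[0,0,0,0,0,0],[0,0,0,0,0,0],[0,0,0,0,0,0],[0,0,0,0,0,0],[0.8,0,0,0,0,0],[0.7,0,0,0,0,0],[0,0,0,0,0,0]]]' --hand -0.1

```text
time_s: 4.15
position: [0.3929, 0.2428, 0.0144]
eef_rot: [0.1, 0.7, -0.101, 0.699]
contact_force: [-0.3, -0.1, -0.4]
opening: 0.554
```

servo_tool --steps '[[[0,0,0,0,0,0],[0,0,0,0,0,0],[0,0,0,0,0,0],[0,0,0,0,0,0],[0,0,0,0,0,0],[0,0,0,0,0,0]]]' --hand 1

```text
time_s: 4.9
position: [0.3935, 0.2431, 0.0152]
eef_rot: [0.101, 0.7, -0.101, 0.7]
contact_force: [0.0, 0.5, -0.4]
opening: 0.003
```

servo_tool --steps '[[[0,0,0,0,0,0],[0,0,0,0,0,0],[0,0,0,0,0,0],[0,0,0,0,0,0],[0.6,0,0,0,0,0],[0.4,0,0,0,0,0],[0,0,0,0,0,0]]]' --hand -0.1

```text
time_s: 5.78
position: [0.3932, 0.2429, 0.0047]
eef_rot: [0.1, 0.7, -0.101, 0.7]
contact_force: [0.2, 0.6, 0.5]
opening: 0.551
```

servo_tool --steps '[[[0,0,0,0,0,0],[0,0,0,0,0,0],[0,0,0,0,0,0],[0,0,0,0,0,0],[0,0,0,0,0,0],[0,0,0,0,0,0]]]' --hand 1

```text
time_s: 6.52
position: [0.3936, 0.2432, 0.0053]
eef_rot: [0.101, 0.7, -0.101, 0.7]
contact_force: [-0.7, 0.7, 2.3]
opening: 0.268
```

```bash
python3 - <<'E'
from seg import *
im=snap('wrist')
for ce,a,r in blobs(im,'choc',(200,80,620,330),100):
    X=ray(im,*ce,.02);print(ce,a,[round(v,1) for v in r[1]],r[2],X.round(4))
w=im['color'][150:330,230:420];a=[cv2.resize(w,(422,400),interpolation=2)]
im=snap('side');u,v=proj(im,[.3935,.2431,.03]).astype(int); c=im['color'][v-35:v+35,u-32:u+32]; a.append(cv2.resize(c,(366,400),interpolation=2))
cv2.imwrite('pics/ss3.png',np.hstack(a)[:,:,::-1])
E
```

```text
[449.0169702  191.96812914] 2416 [51.2, 49.4] 51.34019470214844 [0.3793 0.3175 0.02  ]
[323.36802974 250.72165428] 2152 [61.0, 47.5] 2.2025980949401855 [0.3934 0.2432 0.02  ]
[509.52082336 304.08377214] 2089 [48.0, 51.0] 90.0 [0.4582 0.3398 0.02  ]
```

View pics/ss3.png

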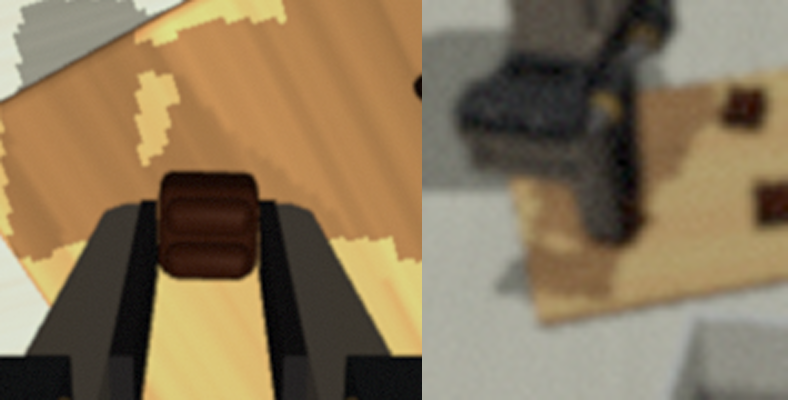

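Now the chunk is between the pads (opening 0.27 ≈ 25 mm). The tips therefore sit about 18 mm behind the reported TCP, so I'll lower all heights by about 35 mm and regrip a little deeper.

servo_tool --steps '[[[0,0,0,0,0,0],[0,0,0,0,0,0],[0.4,0,0,0,0,0],[0.4,0,0,0,0,0],[0,0,0,0,0,0]]]' --hand 0.1

```text
time_s: 7.25
position: [0.3931, 0.2429, -0.0033]
eef_rot: [0.1, 0.7, -0.101, 0.7]
contact_force: [-0.5, 1.0, -0.8]
opening: 0.448
```

servo_tool --steps '[[[0,0,0,0,0,0],[0,0,0,0,0,0],[0,0,0,0,0,0],[0,0,0,0,0,0],[-3,0,0,0,0,0],[-4,0,0,0,0,0],[-4,0,0,0,0,0]]]' --hand 1

```text
time_s: 8.12
position: [0.3932, 0.243, 0.1083]
eef_rot: [0.101, 0.7, -0.101, 0.7]
contact_force: [0.7, 0.4, -0.6]
opening: 0.271
```

servo_tool --steps '[[[0,-3.35,2.92,0,0,0],[0,-3.35,2.92,0,0,0],[0,-3.35,2.92,0,0,0],[0,-3.35,2.92,0,0,0],[0,-3.35,2.92,0,0,0],[0,0,0,0,0,0]]]'

```text
time_s: 8.88
position: [0.4874, 0.0391, 0.1073]
eef_rot: [0.102, 0.699, -0.102, 0.7]
contact_force: [-0.5, 0.6, 0.2]
opening: 0.27
```

```bash
python3 - <<'E'
from seg import *
import pickle
im=snap('wrist','w3');pickle.dump(im,open('w3.pkl','wb'));print(env.get_obs()['position'])
for k,z in(('orange',.093),('choc',.02)):
  for ce,a,r in blobs(im,k,None,60): print(k,ce.round(1),a,ray(im,*ce,z).round(4))
E
```

```text
[0.48647969 0.0403362  0.1070951 ]
orange [636.  130.3] 105 [0.4784 0.2343 0.093 ]
orange [425.7 245.3] 107 [0.5159 0.1005 0.093 ]
orange [195.1 284.5] 411 [ 0.4998 -0.0555  0.093 ]
choc [473.6  25.6] 136 [0.3918 0.1826 0.02  ]
choc [504.9 108.7] 215 [0.4574 0.1967 0.02  ]
choc [581.1 111.3] 1334 [0.4765 0.2539 0.02  ]
choc [323.6 257.5] 2251 [0.5405 0.0235 0.02  ]
choc [209.7 260.6] 135 [ 0.5141 -0.0754  0.02  ]
choc [255.6 360.3] 337 [ 0.6293 -0.0734  0.02  ]
choc [390.3 344.5] 192 [0.6491 0.0593 0.02  ]
choc [388.9 386.6] 73 [0.6993 0.046  0.02  ]
```

View pics/w3.png

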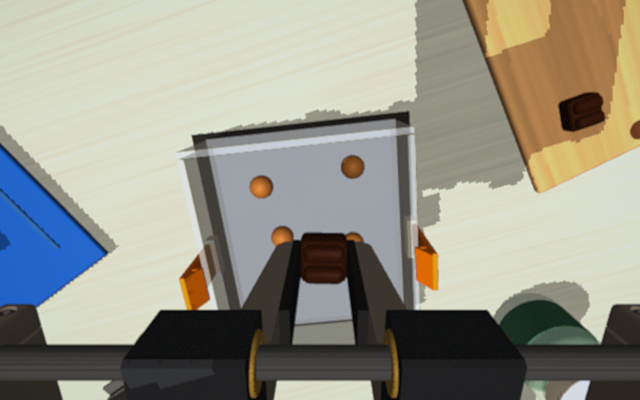

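The chunk is held over the tub; near rim corners are at about (179,153) and (413,129), and both hooks are visible. I'll lower and release, then fetch chunk C.

servo_tool --steps '[[[3.8,0,0,0,0,0],[3.8,0,0,0,0,0],[0,0,0,0,0,0]]]'

```text
time_s: 9.3
position: [0.4835, 0.0421, 0.0293]
eef_rot: [0.1, 0.702, -0.101, 0.698]
contact_force: [-0.4, -0.2, 0.4]
opening: 0.274
```

servo_tool --steps '[[[0,0,0,0,0,0],[0,0,0,0,0,0],[0,0,0,0,0,0],[0,0,0,0,0,0],[-4,0,0,-0.045,0,0],[-4,0,0,-0.045,0,0],[0,0,0,0,0,0]]]' --hand -0.1

```text
time_s: 10.18
position: [0.4886, 0.0414, 0.1141]
eef_rot: [0.069, 0.702, -0.069, 0.706]
contact_force: [0.5, -0.1, -0.4]
opening: 0.552
```

```bash
python3 - <<'E'
from h import *
import pickle
im=pickle.load(open('w3.pkl','rb'))
a=ray(im,179,153,.07);b=ray(im,413,129,.07);print(a,b,np.linalg.norm(b-a),np.degrees(np.arctan2(*(b-a)[:2][::-1])))
hl=ray(im,427,250,.093);hr=ray(im,204,283,.093);print(hl,hr,np.linalg.norm(hl-hr))
y=(b-a)[:2]/np.linalg.norm((b-a)[:2]);x=np.array([y[1],-y[0]]);print('centre from near edge',(a+b)[:2]/2+x*.095,'x dir',np.degrees(np.arctan2(x[1],x[0])))
legs([(.4582,.339,.115,1.373),(.4582,.339,-.005,1.373),(.4582,.339,.115,1.373),(.5739,.026,.115,1.373),(.5739,.026,.03,1.373),(.5739,.026,.115,1.604),(.4765,.2539,.115,1.604),(.4765,.2539,-.005,1.604),(.4765,.2539,.115,1.604),(.5621,-.0125,.115,1.604)])
E
```

```text
[ 0.41469804 -0.04000716  0.07      ] [0.44390791 0.11335685 0.07      ] 0.15612089846491503 79.21654045647858
[0.51943399 0.10066061 0.093     ] [ 0.50037595 -0.04929386  0.093     ] 0.1511606843158865
centre from near edge [0.5226254  0.01890056] x dir -10.783459543521422
at [0.4886 0.0414 0.1141] 1.375
6 x [-0.02, 4.77, -1.46, 0.0, 0, 0] -> [0.4582 0.339  0.115 ] 1.373
3 x [4.0, 0.0, 0.0, 0.0, 0, 0] -> [ 0.4582  0.339  -0.005 ] 1.373
3 x [-4.0, 0.0, 0.0, 0.0, 0, 0] -> [0.4582 0.339  0.115 ] 1.373
7 x [-0.0, -4.06, 2.5, 0.0, 0, 0] -> [0.5739 0.026  0.115 ] 1.373
2 x [4.25, 0.0, 0.0, 0.0, 0, 0] -> [0.5739 0.026  0.03  ] 1.373
2 x [-4.25, 0.0, 0.0, -0.116, 0, 0] -> [0.5739 0.026  0.115 ] 1.604
5 x [-0.0, 4.62, -1.8, 0.0, 0, 0] -> [0.4765 0.2539 0.115 ] 1.604
3 x [4.0, 0.0, 0.0, 0.0, 0, 0] -> [ 0.4765  0.2539 -0.005 ] 1.604
3 x [-4.0, 0.0, 0.0, 0.0, 0, 0] -> [0.4765 0.2539 0.115 ] 1.604
6 x [-0.0, -4.48, 1.28, 0.0, 0, 0] -> [ 0.5621 -0.0125  0.115 ] 1.604
```

servo_tool --steps '[[[0,4.77,-1.46,0,0,0],[0,4.77,-1.46,0,0,0],[0,4.77,-1.46,0,0,0],[0,4.77,-1.46,0,0,0],[0,4.77,-1.46,0,0,0],[0,4.77,-1.46,0,0,0],[0,0,0,0,0,0]]]'

```text
time_s: 11.05
position: [0.4554, 0.3416, 0.1102]
eef_rot: [0.068, 0.704, -0.068, 0.704]
contact_force: [0.4, -0.3, 0.5]
opening: 0.551
```

```bash
python3 - <<'E'
from seg import *
im=snap('wrist');o=env.get_obs();R=Ro.from_quat(o['eef_rot']).as_matrix();p=np.array(o['position'])
for ce,a,r in blobs(im,'choc',None,300):
    X=ray(im,*ce,.02);print(ce.round(1),a,[round(v,1) for v in r[1]],round(r[2],1),X.round(4),(R.T@(X-p)*100).round(2))
E
```

```text
[275.4 112.8] 845 [31.6, 31.2] 52.4 [0.3788 0.3178 0.02  ] [ 9.02 -3.61 -7.07]
[320.6 200.2] 764 [29.0, 27.0] 90.0 [0.4572 0.3389 0.02  ] [ 9.01 -0.02  0.22]
[231.  237.5] 764 [29.1, 30.0] 71.6 [0.4759 0.2541 0.02  ] [ 9.01 -7.99  3.68]
[ 11.3 286.5] 524 [29.6, 21.8] 76.0 [0.4843 0.04   0.02  ] [  9.03 -28.84   8.63]
[201.1 360.9] 522 [23.2, 71.8] 6.0 [0.5998 0.1883 0.02  ] [  9.01 -12.06  17.11]
```

servo_tool --steps '[[[4,0,0.1,0,0,0],[4,0,0.1,0,0,0],[3.4,0,0,0,0,0],[0,0,0,0,0,0]]]'

```text
time_s: 11.6
position: [0.4561, 0.3357, -0.0053]
eef_rot: [0.068, 0.705, -0.071, 0.702]
contact_force: [0.3, -0.9, -0.6]
opening: 0.551
```

servo_tool --steps '[[[0,0,0,0,0,0],[0,0,0,0,0,0],[0,0,0,0,0,0],[0,0,0,0,0,0],[-4,0,0,0,0,0],[-4,0,0,0,0,0],[-4,0,0,0,0,0]]]' --hand 1

```text
time_s: 12.48
position: [0.4579, 0.3387, 0.1188]
eef_rot: [0.069, 0.704, -0.069, 0.704]
contact_force: [-1.1, 0.3, -1.3]
opening: 0.269
```

servo_tool --steps '[[[0,-4.06,2.5,0,0,0],[0,-4.06,2.5,0,0,0],[0,-4.06,2.5,0,0,0],[0,-4.06,2.5,0,0,0],[0,-4.06,2.5,0,0,0],[0,-4.06,2.5,0,0,0],[0,-4.06,2.5,0,0,0],[0,0,0,0,0,0]]]'

```text
time_s: 13.48
position: [0.5755, 0.0233, 0.1177]
eef_rot: [0.07, 0.703, -0.07, 0.704]
contact_force: [-0.5, -0.2, -0.1]
opening: 0.274
```

Chunk C is held over the tub. Lower, release, then D.

servo_tool --steps '[[[4.4,0,0,0,0,0],[4.4,0,0,0,0,0],[0,0,0,0,0,0]]]'

```text
time_s: 13.85
position: [0.5714, 0.0266, 0.0268]
eef_rot: [0.069, 0.706, -0.069, 0.702]
contact_force: [-0.7, -0.0, 0.1]
opening: 0.272
```

servo_tool --steps '[[[0,0,0,0,0,0],[0,0,0,0,0,0],[0,0,0,0,0,0],[0,0,0,0,0,0],[-4.2,0,0,-0.116,0,0],[-4.2,0,0,-0.116,0,0],[0,0,0,0,0,0]]]' --hand -0.1

```text
time_s: 14.72
position: [0.5769, 0.0259, 0.1167]
eef_rot: [-0.013, 0.705, 0.013, 0.709]
contact_force: [0.7, -0.4, -1.4]
opening: 0.547
```

servo_tool --steps '[[[0,4.65,-1.8,0,0,0],[0,4.65,-1.8,0,0,0],[0,4.65,-1.8,0,0,0],[0,4.65,-1.8,0,0,0],[0,4.65,-1.8,0,0,0],[0,0,0,0,0,0],[0,0,0,0,0,0]]]'

```text
time_s: 15.6
position: [0.4758, 0.2544, 0.1125]
eef_rot: [-0.013, 0.707, 0.013, 0.707]
contact_force: [0.0, -0.1, 0.3]
opening: 0.553
```

```bash
cat > ck.py <<'E'
from seg import *
im=snap('wrist');o=env.get_obs();R=Ro.from_quat(o['eef_rot']).as_matrix();p=np.array(o['position']);print(p.round(4))
for ce,a,r in blobs(im,'choc',None,300):
    X=ray(im,*ce,.02);print(ce.round(1),a,[round(v,1) for v in r[1]],round(r[2],1),X.round(4),(R.T@(X-p)*100).round(2))
E
python3 ck.py
```

```text
[0.4761 0.254  0.1127]
[408.5  81.1] 901 [32.4, 34.4] 70.3 [0.379  0.3176 0.02  ] [ 9.27  6.71 -9.47]
[ 81.8 198. ] 908 [36.2, 29.3] 16.7 [0.4843 0.0458 0.02  ] [  9.28 -20.83   0.09]
[322.5 197.6] 811 [29.0, 27.0] 90.0 [0.4765 0.2537 0.02  ] [ 9.27 -0.02  0.05]
[126.3 283.2] 942 [20.4, 75.7] 41.8 [0.5667 0.0731 0.02  ] [  9.27 -18.39   8.42]
[ 78.2 285.1] 814 [33.1, 28.5] 6.3 [0.5703 0.0278 0.02  ] [  9.28 -22.93   8.62]
[201.5 360.8] 498 [23.0, 71.2] 5.7 [0.6534 0.1374 0.02  ] [  9.26 -12.28  17.31]
```

servo_tool --steps '[[[4,0,0,0,0,0],[4,0,0,0,0,0],[3.7,0,0,0,0,0],[0,0,0,0,0,0],[0,0,0,0,0,0]]]'

```text
time_s: 16.27
position: [0.477, 0.2545, -0.0029]
eef_rot: [-0.012, 0.707, 0.012, 0.707]
contact_force: [0.2, 1.0, 0.6]
opening: 0.551
```

servo_tool --steps '[[[0,0,0,0,0,0],[0,0,0,0,0,0],[0,0,0,0,0,0],[0,0,0,0,0,0],[-4,0,0,0,0,0],[-4,0,0,0,0,0],[-4,0,0,0,0,0]]]' --hand 1

```text
time_s: 17.15
position: [0.4759, 0.2549, 0.1175]
eef_rot: [-0.013, 0.707, 0.013, 0.707]
contact_force: [0.4, 0.9, -1.0]
opening: 0.27
```

servo_tool --steps '[[[0,-4.48,1.28,0,0,0],[0,-4.48,1.28,0,0,0],[0,-4.48,1.28,0,0,0],[0,-4.48,1.28,0,0,0],[0,-4.48,1.28,0,0,0],[0,-4.48,1.28,0,0,0],[0,0,0,0,0,0],[0,0,0,0,0,0]]]'

```text
time_s: 18.15
position: [0.5621, -0.0106, 0.1161]
eef_rot: [-0.012, 0.707, 0.013, 0.707]
contact_force: [-0.6, -0.1, -0.4]
opening: 0.272
```

servo_tool --steps '[[[4.3,0,0,0,0,0],[4.3,0,0,0,0,0],[0,0,0,0,0,0]]]'

```text
time_s: 18.52
position: [0.5595, -0.0096, 0.0278]
eef_rot: [-0.013, 0.709, 0.013, 0.705]
contact_force: [0.6, 0.2, 0.2]
opening: 0.27
```

servo_tool --steps '[[[0,0,0,0,0,0],[0,0,0,0,0,0],[0,0,0,0,0,0],[0,0,0,0,0,0],[-2.9,0,0,-0.13,0,0],[-2.9,0,0,-0.13,0,0],[-2.9,0,0,-0.13,0,0],[0,0,0,0,0,0]]]' --hand -0.1

```text
time_s: 19.52
position: [0.5643, -0.0111, 0.1195]
eef_rot: [-0.15, 0.69, 0.149, 0.693]
contact_force: [-0.1, -0.0, -1.0]
opening: 0.549
```

```bash
python3 - <<'E'
from h import *
legs([(.379,.3176,.115,None)])
E
```

```text
at [ 0.5643 -0.0111  0.1195] 1.997
8 x [0.06, 4.7, -0.41, 0.0, 0, 0] -> [0.379  0.3176 0.115 ] 1.997
```

servo_tool --steps '[[[0,4.7,-0.41,0,0,0],[0,4.7,-0.41,0,0,0],[0,4.7,-0.41,0,0,0],[0,4.7,-0.41,0,0,0],[0,4.7,-0.41,0,0,0],[0,4.7,-0.41,0,0,0],[0,4.7,-0.41,0,0,0],[0,4.7,-0.41,0,0,0]]]'

```text
time_s: 20.52
position: [0.3759, 0.3187, 0.1163]
eef_rot: [-0.149, 0.692, 0.148, 0.691]
contact_force: [0.1, 0.1, -0.6]
opening: 0.551
```

servo_tool --steps '[[[0,0,0,0,0,0],[0,0,0,0,0,0]]]'

```text
time_s: 20.78
position: [0.3769, 0.3172, 0.1165]
eef_rot: [-0.15, 0.691, 0.149, 0.691]
contact_force: [0.6, 0.0, 0.3]
opening: 0.547
```

```bash
python3 ck.py
```

```text
[0.3773 0.3169 0.1166]
[322.2 197.8] 794 [29.0, 27.0] 90.0 [0.3791 0.3172 0.02  ] [ 9.66 -0.04  0.19]
[ 12.7 269.9] 474 [15.8, 42.2] 59.0 [0.5631 0.0823 0.02  ] [  9.67 -29.03   7.26]
[202.2 359.6] 463 [23.0, 70.8] 5.9 [0.5877 0.2766 0.02  ] [  9.65 -12.35  17.52]
[443.5 358.1] 442 [70.8, 22.0] 83.2 [0.4839 0.501  0.02  ] [ 9.63 12.37 17.32]
```

servo_tool --steps '[[[4,0,0.1,0,0,0],[4,0,0.1,0,0,0],[4,0,0,0,0,0],[0,0,0,0,0,0],[0,0,0,0,0,0]]]'

```text
time_s: 21.45
position: [0.3799, 0.3184, -0.0019]
eef_rot: [-0.149, 0.691, 0.149, 0.691]
contact_force: [0.1, -0.5, -0.3]
opening: 0.552
```

servo_tool --steps '[[[0,0,0,0,0,0],[0,0,0,0,0,0],[0,0,0,0,0,0],[0,0,0,0,0,0],[-4,0,0,0,0,0],[-4,0,0,0,0,0],[-4,0,0,0,0,0]]]' --hand 1

```text
time_s: 22.32
position: [0.3788, 0.3186, 0.1186]
eef_rot: [-0.15, 0.691, 0.15, 0.691]
contact_force: [0.4, -0.2, -0.2]
opening: 0.271
```

```bash
python3 - <<'E'
from h import *
legs([(.4833,.0013,.115,None)])
E
```

```text
at [0.3788 0.3186 0.1186] 1.997
7 x [0.05, -4.74, -0.52, 0.0, 0, 0] -> [0.4833 0.0013 0.115 ] 1.997
```

servo_tool --steps '[[[0,-4.74,-0.52,0,0,0],[0,-4.74,-0.52,0,0,0],[0,-4.74,-0.52,0,0,0],[0,-4.74,-0.52,0,0,0],[0,-4.74,-0.52,0,0,0],[0,-4.74,-0.52,0,0,0],[0,-4.74,-0.52,0,0,0],[0,0,0,0,0,0]]]'

```text
time_s: 23.32
position: [0.484, -0.0009, 0.1174]
eef_rot: [-0.149, 0.691, 0.148, 0.692]
contact_force: [0.8, -1.1, 0.5]
opening: 0.273
```

servo_tool --steps '[[[4.3,0,0,0,0,0],[4.3,0,0,0,0,0],[0,0,0,0,0,0]]]'

```text
time_s: 23.7
position: [0.4802, 0.0023, 0.0291]
eef_rot: [-0.149, 0.693, 0.15, 0.689]
contact_force: [-0.3, 0.3, 0.4]
opening: 0.269
```

servo_tool --steps '[[[0,0,0,0,0,0],[0,0,0,0,0,0],[0,0,0,0,0,0],[0,0,0,0,0,0],[-5,0,0,0.1,0,0],[-5,0,0,0.1,0,0],[-5,0,0,0.1,0,0],[-5,0,0,0.1,0,0]]]' --hand -0.1

```text
time_s: 24.7
position: [0.4828, 0.0015, 0.2332]
eef_rot: [-0.008, 0.707, 0.008, 0.707]
contact_force: [1.4, -0.0, -1.0]
opening: 0.551
```

```bash
python3 - <<'E'
from h import *
legs([(.61,-.12,.25,None)])
E
```

```text
at [0.4828 0.0015 0.2332] 1.594
4 x [-0.42, -3.11, 3.11, 0.0, 0, 0] -> [ 0.61 -0.12  0.25] 1.594
```

servo_tool --steps '[[[-0.42,-3.11,3.11,0,0,0],[-0.42,-3.11,3.11,0,0,0],[-0.42,-3.11,3.11,0,0,0],[-0.42,-3.11,3.11,0,0,0],[0,0,0,0,0,0],[0,0,0,0,0,0]]]' --hand -1

```text
time_s: 25.45
position: [0.6098, -0.1192, 0.2476]
eef_rot: [-0.009, 0.707, 0.009, 0.707]
contact_force: [-0.2, 0.3, -1.0]
opening: 0.999
```

```bash
python3 - <<'E'
from seg import *
import pickle
im=snap('wrist','w4');pickle.dump(im,open('w4.pkl','wb'));print(env.get_obs()['position'])
for k,z in(('orange',.02),('choc',.02),('blue',.014)):
  for ce,a,r in blobs(im,k,None,60): print(k,ce.round(1),a,ray(im,*ce,z).round(4))
E
```

```text
[ 0.60970353 -0.11885864  0.24774219]
orange [377.2  75.4] 140 [ 0.5031 -0.0597  0.02  ]
orange [388.6  75.4] 80 [ 0.5028 -0.0467  0.02  ]
orange [540.5 119.2] 191 [0.547  0.1381 0.02  ]
choc [606.4  29.4] 214 [0.4488 0.1905 0.02  ]
choc [489.2  48.7] 67 [0.4716 0.064  0.02  ]
choc [431.1  59.1] 458 [0.4841 0.     0.02  ]
choc [466.5  62.1] 470 [0.4863 0.0406 0.02  ]
choc [411.6 135.5] 363 [ 0.5701 -0.0133  0.02  ]
choc [441.3 138.5] 364 [0.5728 0.0229 0.02  ]
choc [228.7 227.5] 688 [ 0.6949 -0.2405  0.02  ]
choc [114.2 361.2] 794 [ 0.9135 -0.4233  0.02  ]
choc [531.  359.1] 696 [0.8945 0.1981 0.02  ]
blue [200.   40.1] 10802 [ 0.4703 -0.262   0.014 ]
```

View pics/w4.png

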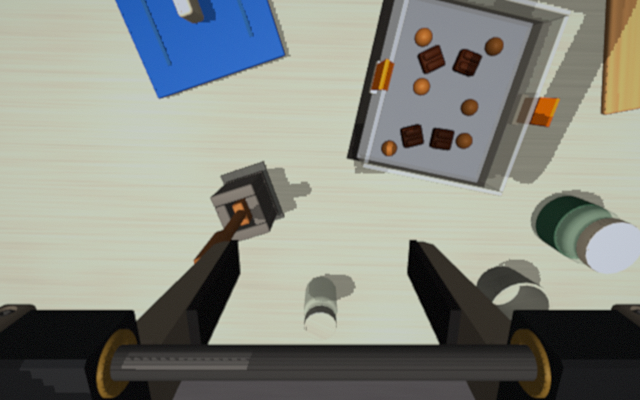

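The picture shows all 4 chunks and 6 nuts in the tub, and the spoon in its stand at about (240,212), leaning toward (200,260). One enlarged crop will give precise corners.

```bash
python3 - <<'E'
import cv2,numpy as np
c=cv2.imread('pics/w4.png')
a=cv2.resize(c[150:285,180:300],None,fx=3,fy=3,interpolation=2);b=cv2.resize(c[0:202,345:585],None,fx=1.8,fy=2,interpolation=2)
cv2.imwrite('pics/w4c.png',np.hstack([a[:404],b[:404]]))
E
```

```text
(no output)
```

View pics/w4c.png

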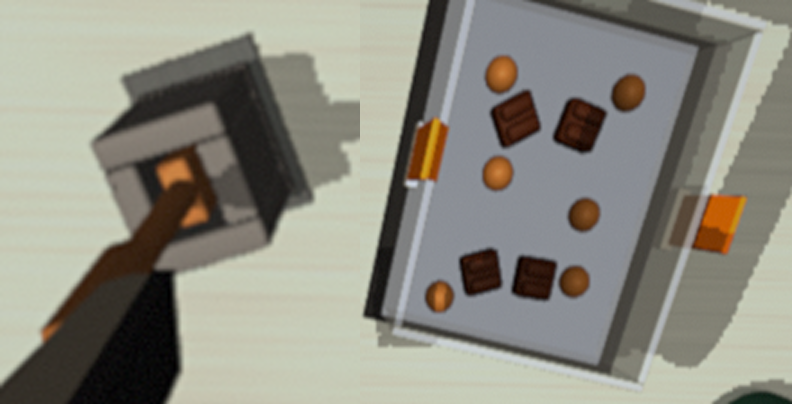

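The crop gives stand top corners (211,197), (251,184), (270,231) and tub rim corners (501,194), (570,16.5), (363,166).

```bash
python3 - <<'E'
from h import *
import pickle
im=pickle.load(open('w4.pkl','rb'))
f=lambda a,b:np.degrees(np.arctan2(*(b-a)[:2][::-1]))
A,B,C=[ray(im,*p,.075) for p in((211,197.3),(250.7,184),(270,231))]
print('top',A.round(4),B.round(4),C.round(4),np.linalg.norm(A-B),np.linalg.norm(B-C),f(A,B)-90,f(B,C),'ctr',((A+C)/2).round(4))
A,B,C=[ray(im,*p,.003) for p in((220.7,175.7),(263.3,161.3),(284.3,216))]
print('foot',np.linalg.norm(A-B),np.linalg.norm(B-C),f(A,B)-90,f(B,C),'ctr',((A+C)/2).round(4))
print('blade top',ray(im,241,213.3,.073).round(4),'gripbot',ray(im,222.7,231.7,.138).round(4))
A,B,C,D=[ray(im,*p,.07) for p in((363.3,166),(501.1,194),(570,16.5),(406,0))]
print('tub',np.linalg.norm(A-B),np.linalg.norm(B-C),f(A,B)-90,f(C,B),f(D,A),'ctr',((A+C)/2).round(4),A.round(4),B.round(4),C.round(4))
E
```

```text
top [ 0.6372 -0.2425  0.075 ] [ 0.6209 -0.198   0.075 ] [ 0.6757 -0.1781  0.075 ] 0.04733590335140256 0.058322599910960095 20.12849378526721 20.0017120412173 ctr [ 0.6565 -0.2103  0.075 ]
foot 0.05938903944619572 0.07839594806018789 20.00739721646856 19.613633331094 ctr [ 0.6564 -0.2106  0.003 ]
blade top [ 0.6558 -0.2107  0.073 ] gripbot [ 0.6515 -0.213   0.138 ]
tub 0.15850398093946722 0.18250937969283354 -10.129846461261508 -10.948431194658596 -10.896609895557432 ctr [0.5232 0.0198 0.07  ] [ 0.5989 -0.0756  0.07  ] [0.6267 0.0805 0.07  ] [0.4476 0.1151 0.07  ]
```

Stand centre is (0.6565,-0.2105) with yaw 20°, the spoon leans about 4° along stand −x, and the tub centre is about (0.522,0.0195) with yaw −10.7°. I'll grip across the spoon's x faces (ψ=0.35), which also straightens the lean.

servo_tool --steps '[[[0,0,0,0.156,0,0],[0,0,0,0.156,0,0],[0,0,0,0.156,0,0],[0,0,0,0.156,0,0],[0,0,0,0.156,0,0],[0,0,0,0.156,0,0],[0,0,0,0.156,0,0],[0,0,0,0.153,0,0]]]' --hand -0.1

```text
time_s: 26.5
position: [0.6098, -0.1184, 0.2482]
eef_rot: [0.406, 0.579, -0.406, 0.579]
contact_force: [-0.2, 0.7, -0.2]
opening: 0.55
```

```bash
python3 - <<'E'
from h import *
legs([(.6555,-.211,.248,.349),(.6555,-.211,.133,.349,4)])
E
```

```text
at [ 0.6098 -0.1184  0.2482] 0.348
3 x [0.01, 0.38, 3.42, -0.0, 0, 0] -> [ 0.6555 -0.211   0.248 ] 0.349
3 x [3.83, 0.0, 0.0, 0.0, 0, 0] -> [ 0.6555 -0.211   0.133 ] 0.349
```

servo_tool --steps '[[[0,0.38,3.42,0,0,0],[0,0.38,3.42,0,0,0],[0,0.38,3.42,0,0,0],[0,0,0,0,0,0],[0,0,0,0,0,0]]]'

```text
time_s: 27.12
position: [0.656, -0.2107, 0.248]
eef_rot: [0.405, 0.58, -0.405, 0.58]
contact_force: [0.2, -0.2, -0.2]
opening: 0.548
```

servo_tool --steps '[[[3,0,0,0,0,0],[3,0,0,0,0,0],[3,0,0,0,0,0],[2.5,0,0,0,0,0],[0,0,0,0,0,0],[0,0,0,0,0,0]]]'

```text
time_s: 27.88
position: [0.6572, -0.2113, 0.1344]
eef_rot: [0.405, 0.58, -0.404, 0.58]
contact_force: [-0.5, -0.2, 0.5]
opening: 0.55
```

servo_tool --steps '[[[0,0,0,0,0,0],[0,0,0,0,0,0],[0,0,0,0,0,0],[0,0,0,0,0,0],[0,0,0,0,0,0],[0,0,0,0,0,0]]]' --hand 1 --force 45

```text
time_s: 28.62
position: [0.657, -0.212, 0.1332]
eef_rot: [0.405, 0.58, -0.405, 0.58]
contact_force: [0.0, 0.7, 2.9]
opening: 0.189
```

```bash
python3 - <<'E'
from h import *
im=snap('wrist');b=snap('side');s=snap('scene')
def cr(i,X,h,w):
    u,v=proj(i,X).astype(int);return cv2.resize(i['color'][max(v-h,0):v+h,u-w:u+w],(260,400),interpolation=2)
X=[.6565,-.2105,.12]
cv2.imwrite('pics/sp1.png',np.hstack([cr(im,X,100,65),cr(b,X,45,30),cr(s,X,45,30)])[:,:,::-1])
E
```

```text
(no output)
```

View pics/sp1.png

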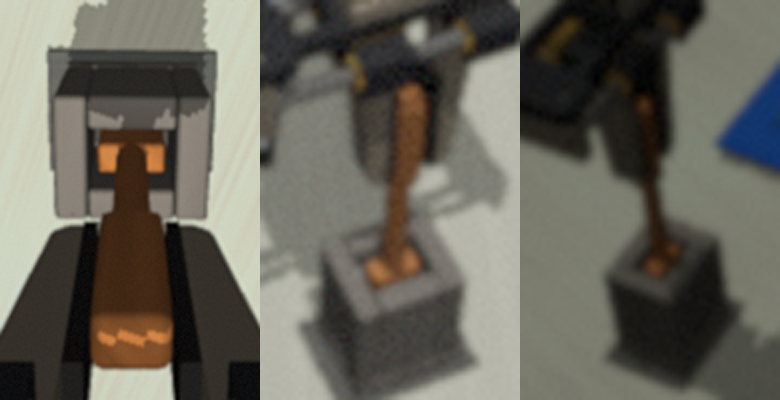

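The spoon is held centred between the pads (opening 0.189 ≈ 17.4 mm). Lift it, then turn it to the tub's axes.

servo_tool --steps '[[[-2.4,0,0,0,0,0],[-2.4,0,0,0,0,0],[-2.4,0,0,0,0,0],[-1,0,0,0.134,0,0],[-1,0,0,0.134,0,0],[-1,0,0,0.134,0,0],[-1,0,0,0.134,0,0],[0,0,0,0,0,0]]]'

```text
time_s: 29.78
position: [0.657, -0.212, 0.2453]
eef_rot: [0.544, 0.452, -0.543, 0.452]
contact_force: [0.3, 0.0, -0.7]
opening: 0.193
```

```bash
python3 - <<'E'
from h import *
o=env.get_obs();p=np.array(o['position']);R=Ro.from_quat(o['eef_rot']).as_matrix();print(p,o['opening'])
im=snap('wrist');b=snap('side');s=snap('scene')
import pickle;pickle.dump((p,R,im,b,s),open('sp.pkl','wb'))
def cr(i,X,h,w):
    u,v=proj(i,X).astype(int);print(u,v);return cv2.resize(i['color'][max(v-h,0):v+h,u-w:u+w],(264,440),interpolation=2)
X=[p[0],p[1],.16]
cv2.imwrite('pics/sp2.png',np.hstack([cr(im,X,100,60),cr(b,X,50,30),cr(s,X,50,30)])[:,:,::-1])
for i in (im,b,s): print(proj(i,p+R@[.12,0,0]))
E
```

```text
[ 0.65698716 -0.21197692  0.24528977] 0.19305718380201226
323 198
348 248
245 160
[323.64567506 188.14941766]
[348.13946709 259.41223115]
[247.52040407 169.62200603]
```

View pics/sp2.png

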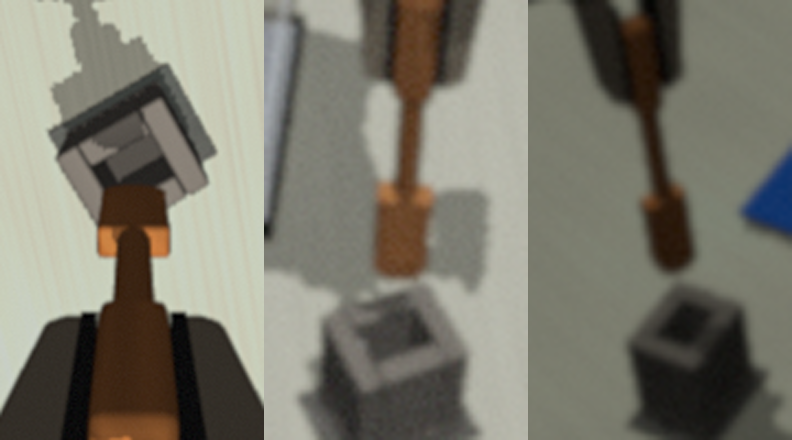

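The spoon hangs upright: the tip triangulates to about 0.120–0.122 m below the TCP, within 2–3 mm of the tool axis, and the slot floor gives the same. I'll plan the entry into the tub and the stir.

```bash
python3 - <<'E'
from h import *
c=np.array([.522,.0195]);t=np.radians(-10.7);X=np.array([np.cos(t),np.sin(t)]);Y=np.array([-X[1],X[0]])
e=c+.02*X;f=c+.045*X
legs([(*e,.245,None),(*e,.134,None,4),(*f,.134,None,1)])
n=32;th=-np.arange(n+1)*2*np.pi/n;P=c+np.outer(.045*np.cos(th),X)+np.outer(.0375*np.sin(th),Y)
psi=-.187; 
o=Ro.from_quat(env.get_obs()['eef_rot']).as_matrix();psi=np.arctan2(o[1,1],o[0,1]);print(psi)
d=np.diff(P,axis=0)*100
for i,v in enumerate(d): print([0,round(float(v[0]*np.cos(psi)+v[1]*np.sin(psi)),2),round(float(v[0]*np.sin(psi)-v[1]*np.cos(psi)),2),0,0,0],end=', ' if i%8!=7 else '\n')
E
```

```text
at [ 0.6564 -0.2118  0.2442] -0.181
6 x [-0.01, -2.57, -3.39, 0.0, 0, 0] -> [0.5417 0.0158 0.245 ] -0.181
3 x [3.7, 0.0, -0.0, 0.0, 0, 0] -> [0.5417 0.0158 0.134 ] -0.181
3 x [-0.0, 0.83, 0.0, 0.0, 0, 0] -> [0.5662 0.0111 0.134 ] -0.181
-0.18135688740089348
[0, -0.09, 0.73, 0, 0, 0], [0, -0.26, 0.7, 0, 0, 0], [0, -0.42, 0.65, 0, 0, 0], [0, -0.56, 0.57, 0, 0, 0], [0, -0.68, 0.46, 0, 0, 0], [0, -0.78, 0.34, 0, 0, 0], [0, -0.85, 0.21, 0, 0, 0], [0, -0.88, 0.07, 0, 0, 0]
[0, -0.88, -0.08, 0, 0, 0], [0, -0.84, -0.22, 0, 0, 0], [0, -0.78, -0.35, 0, 0, 0], [0, -0.68, -0.47, 0, 0, 0], [0, -0.56, -0.57, 0, 0, 0], [0, -0.41, -0.65, 0, 0, 0], [0, -0.25, -0.7, 0, 0, 0], [0, -0.08, -0.73, 0, 0, 0]
[0, 0.09, -0.73, 0, 0, 0], [0, 0.26, -0.7, 0, 0, 0], [0, 0.42, -0.65, 0, 0, 0], [0, 0.56, -0.57, 0, 0, 0], [0, 0.68, -0.46, 0, 0, 0], [0, 0.78, -0.34, 0, 0, 0], [0, 0.85, -0.21, 0, 0, 0], [0, 0.88, -0.07, 0, 0, 0]
[0, 0.88, 0.08, 0, 0, 0], [0, 0.84, 0.22, 0, 0, 0], [0, 0.78, 0.35, 0, 0, 0], [0, 0.68, 0.47, 0, 0, 0], [0, 0.56, 0.57, 0, 0, 0], [0, 0.41, 0.65, 0, 0, 0], [0, 0.25, 0.7, 0, 0, 0], [0, 0.08, 0.73, 0, 0, 0]
```

servo_tool --steps '[[[0,-2.57,-3.39,0,0,0],[0,-2.57,-3.39,0,0,0],[0,-2.57,-3.39,0,0,0],[0,-2.57,-3.39,0,0,0],[0,-2.57,-3.39,0,0,0],[0,-2.57,-3.39,0,0,0],[0,0,0,0,0,0],[0,0,0,0,0,0]]]' --force 50

```text
time_s: 30.92
position: [0.5427, 0.0159, 0.2449]
eef_rot: [-0.543, -0.452, 0.544, -0.453]
contact_force: [-0.3, 0.3, -1.0]
opening: 0.191
```

servo_tool --steps '[[[3,0,0,0,0,0],[3,0,0,0,0,0],[3,0,0,0,0,0],[1.4,0,0,0,0,0],[0.6,0,0,0,0,0],[0,0,0,0,0,0],[0,0,0,0,0,0]]]'

```text
time_s: 31.8
position: [0.5432, 0.0162, 0.1359]
eef_rot: [0.544, 0.452, -0.543, 0.452]
contact_force: [0.2, 0.3, -0.2]
opening: 0.192
```

```bash
python3 - <<'E'
from h import *
c=np.array([.522,.0195]);t=np.radians(-10.7);X=np.array([np.cos(t),np.sin(t)])
legs([(*(c+.045*X),.134,None,1)])
E
```

```text
at [0.5432 0.0162 0.1359] -0.184
3 x [0.06, 0.79, 0.02, 0.0, 0, 0] -> [0.5662 0.0111 0.134 ] -0.184
```

servo_tool --steps '[[[0.06,0.79,0.02,0,0,0],[0.06,0.79,0.02,0,0,0],[0.06,0.79,0.02,0,0,0],[0,0,0,0,0,0],[0,0,0,0,0,0]]]'

```text
time_s: 32.42
position: [0.5654, 0.0113, 0.133]
eef_rot: [-0.544, -0.452, 0.544, -0.452]
contact_force: [0.6, -0.4, -1.8]
opening: 0.191
```

servo_tool --steps '[[[0,-0.09,0.73,0,0,0],[0,-0.26,0.7,0,0,0],[0,-0.42,0.65,0,0,0],[0,-0.56,0.57,0,0,0],[0,-0.68,0.46,0,0,0],[0,-0.78,0.34,0,0,0],[0,-0.85,0.21,0,0,0],[0,-0.88,0.07,0,0,0]]]'

```text
time_s: 33.42
position: [0.5199, -0.0177, 0.1364]
eef_rot: [0.547, 0.449, -0.541, 0.455]
contact_force: [9.2, -3.3, 17.8]
opening: 0.194
```

```bash
cat > tip.py <<'E'
from h import *
c=np.array([.522,.0195]);t=np.radians(-10.7);X=np.array([np.cos(t),np.sin(t)]);Y=np.array([-X[1],X[0]])
o=env.get_obs();p=np.array(o['position']);R=Ro.from_quat(o['eef_rot']).as_matrix()
print('tub xy',((p[:2]-c)@X).round(4),((p[:2]-c)@Y).round(4),'z',p[2].round(4),'F',np.round(o['contact_force'],1),'T',np.round(o['wrist_torque'],2),o['opening'])
im=snap('wrist'); hsv=cv2.cvtColor(im['color'],cv2.COLOR_RGB2HSV)
# blade shoulder (bright orange band) centre, 60 mm above tip => tool x = .060
u,v=proj(im,p+R@[.06,0,0]);m=cv2.inRange(hsv,(5,150,70),(20,255,255));k=np.zeros_like(m);v,u=int(v),int(u);k[v-22:v+22,u-40:u+40]=1
ys,xs=np.nonzero(m*k);print('expected',u,v,'blade px',len(xs),xs.mean().round(1),xs.min(),xs.max(),ys.mean().round(1))
E
python3 tip.py
```

```text
tub xy 0.0048 -0.037 z 0.1364 F [ 9.2 -3.3 17.8] T [-0.87 -2.89 -0.06] 0.19399237185788487
expected 323 208 blade px 404 322.0 283 362 202.4
```

```bash
python3 - <<'E'
from h import *
im=snap('wrist');b=snap('side');s=snap('scene')
def cr(i,X,h,w):
    u,v=proj(i,X).astype(int);return cv2.resize(i['color'][max(v-h,0):v+h,u-w:u+w],(264,440),interpolation=2)
X=[.522,.0195,.03]
cv2.imwrite('pics/st1.png',np.hstack([cv2.resize(im['color'][40:320,190:470],(440,440),interpolation=2),cv2.resize(b['color'][165:255,235:340],(350,300),interpolation=2) if 0 else cr(b,X,45,45)])[:,:,::-1])
E
```

```text
(no output)
```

View pics/st1.png

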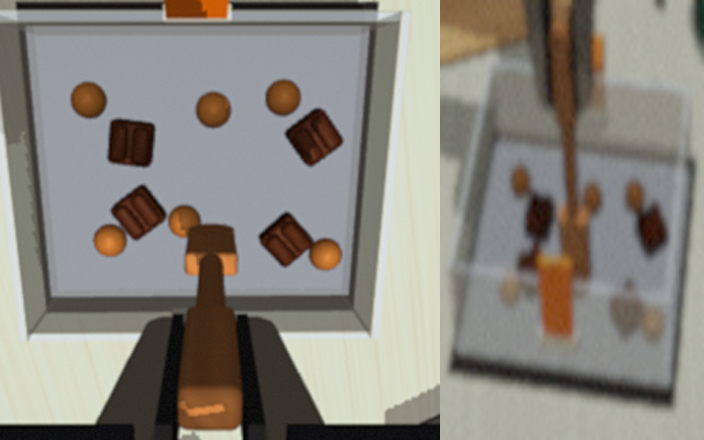

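The picture shows the blade (210,250) riding against a nut at (185,220), pushed upward by its rounded end. I'll lift, back off a little, go in lower (tip about 3 mm above the floor) and continue from there.

servo_tool --steps '[[[-1,0,0,0,0,0],[-1.2,0.5,0,0,0,0],[0,0.5,0,0,0,0],[0,0,0,0,0,0],[1.1,0,0,0,0,0],[1.1,0,0,0,0,0],[0,0,0,0,0,0],[0,0,0,0,0,0]]]' --force 60

```text
time_s: 34.62
position: [0.5239, -0.0189, 0.1329]
eef_rot: [-0.544, -0.452, 0.544, -0.452]
contact_force: [-0.2, 0.9, -0.6]
opening: 0.191
```

```bash
python3 tip.py
```

```text
tub xy 0.009 -0.0374 z 0.1329 F [-0.2  0.9 -0.6] T [-0.1   0.09  0.03] 0.19057568378115372
expected 323 208 blade px 449 322.2 292 362 201.2
```

servo_tool --steps '[[[0.25,0,0,0,0,0],[0.25,0,0,0,0,0],[0,0,0,0,0,0],[0,0,0,0,0,0]]]'

```text
time_s: 35.17
position: [0.5242, -0.0189, 0.1282]
eef_rot: [0.544, 0.452, -0.544, 0.452]
contact_force: [-0.4, -0.2, 0.1]
opening: 0.192
```

servo_tool --steps '[[[0,-0.5,0,0,0,0],[0,-0.5,0,0,0,0],[0,-0.88,-0.08,0,0,0]]]'

```text
time_s: 35.55
position: [0.5054, -0.0146, 0.1282]
eef_rot: [0.544, 0.452, -0.544, 0.452]
contact_force: [1.2, 1.6, -0.6]
opening: 0.196
```

```bash
python3 tip.py
```

```text
tub xy -0.01 -0.0366 z 0.1282 F [ 1.2  1.6 -0.6] T [-0.09  0.08  0.05] 0.19586043251424737
expected 323 208 blade px 420 321.5 301 339 202.4
```

Low force now. Continue the round.

servo_tool --steps '[[[0,-0.84,-0.22,0,0,0],[0,-0.78,-0.35,0,0,0],[0,-0.68,-0.47,0,0,0],[0,-0.56,-0.57,0,0,0],[0,-0.41,-0.65,0,0,0],[0,-0.25,-0.7,0,0,0],[0,-0.08,-0.73,0,0,0]]]'

```text
time_s: 36.48
position: [0.4772, 0.0287, 0.1282]
eef_rot: [0.544, 0.452, -0.544, 0.452]
contact_force: [0.4, 0.2, -0.4]
opening: 0.193
```

```bash
python3 tip.py
```

```text
tub xy -0.0457 0.0008 z 0.1282 F [ 0.4  0.2 -0.4] T [-0.18  0.1  -0.03] 0.19336805301316293
expected 323 208 blade px 989 311.7 284 339 200.9
```

servo_tool --steps '[[[0,0.09,-0.73,0,0,0],[0,0.26,-0.7,0,0,0],[0,0.42,-0.65,0,0,0],[0,0.56,-0.57,0,0,0],[0,0.68,-0.46,0,0,0],[0,0.78,-0.34,0,0,0],[0,0.85,-0.21,0,0,0],[0,0.88,-0.07,0,0,0]]]'

```text
time_s: 37.52
position: [0.5287, 0.0555, 0.128]
eef_rot: [-0.543, -0.452, 0.544, -0.453]
contact_force: [-0.3, -3.5, 0.4]
opening: 0.189
```

```bash
python3 tip.py
```

```text
tub xy -0.0001 0.0367 z 0.128 F [-0.3 -3.5  0.4] T [-1.2   0.17  0.04] 0.1893707843060912
expected 323 208 blade px 673 327.9 301 355 201.9
```

servo_tool --steps '[[[0,0.88,0.08,0,0,0],[0,0.84,0.22,0,0,0],[0,0.78,0.35,0,0,0],[0,0.68,0.47,0,0,0],[0,0.56,0.57,0,0,0],[0,0.41,0.65,0,0,0],[0,0.25,0.7,0,0,0],[0,0.08,0.73,0,0,0]]]'

```text
time_s: 38.58
position: [0.5655, 0.0108, 0.1282]
eef_rot: [-0.544, -0.452, 0.544, -0.452]
contact_force: [-0.0, -0.1, -1.1]
opening: 0.19
```

```bash
python3 tip.py
```

```text
tub xy 0.0444 -0.0005 z 0.1282 F [-0.  -0.1 -1.1] T [-0.1   0.01  0.02] 0.18956024653095713
expected 323 208 blade px 328 324.6 308 339 216.4
```

servo_tool --steps '[[[0,-0.09,0.73,0,0,0],[0,-0.26,0.7,0,0,0],[0,-0.42,0.65,0,0,0],[0,-0.56,0.57,0,0,0],[0,-0.68,0.46,0,0,0],[0,-0.78,0.34,0,0,0],[0,-0.85,0.21,0,0,0],[0,-0.88,0.07,0,0,0]]]'

```text
time_s: 39.62
position: [0.5137, -0.017, 0.1282]
eef_rot: [0.544, 0.452, -0.544, 0.452]
contact_force: [-0.5, 0.2, 0.1]
opening: 0.191
```

```bash
python3 tip.py
```

```text
tub xy -0.0014 -0.0374 z 0.1282 F [-0.5  0.2  0.1] T [-0.07  0.08  0.02] 0.19092296992075525
expected 323 208 blade px 281 323.0 308 338 215.0
```

servo_tool --steps '[[[0,-0.88,-0.08,0,0,0],[0,-0.84,-0.22,0,0,0],[0,-0.78,-0.35,0,0,0],[0,-0.68,-0.47,0,0,0],[0,-0.56,-0.57,0,0,0],[0,-0.41,-0.65,0,0,0],[0,-0.25,-0.7,0,0,0],[0,-0.08,-0.73,0,0,0]]]'

```text
time_s: 40.67
position: [0.4773, 0.0287, 0.1282]
eef_rot: [0.544, 0.452, -0.544, 0.452]
contact_force: [0.5, 0.2, -0.6]
opening: 0.191
```

servo_tool --steps '[[[0,0.09,-0.73,0,0,0],[0,0.26,-0.7,0,0,0],[0,0.42,-0.65,0,0,0],[0,0.56,-0.57,0,0,0]]]'

```text
time_s: 41.18
position: [0.4956, 0.0522, 0.1282]
eef_rot: [-0.544, -0.452, 0.544, -0.452]
contact_force: [0.9, 0.1, 0.2]
opening: 0.196
```

servo_tool --steps '[[[0,0.68,-0.46,0,0,0],[0,0.78,-0.34,0,0,0],[0,0.85,-0.21,0,0,0],[0,0.88,-0.07,0,0,0]]]'

```text
time_s: 41.68
position: [0.5291, 0.0565, 0.1282]
eef_rot: [-0.544, -0.452, 0.544, -0.452]
contact_force: [0.7, -0.3, -0.3]
opening: 0.194
```

```bash
python3 tip.py
```

```text
tub xy 0.0001 0.0377 z 0.1282 F [ 0.7 -0.3 -0.3] T [-0.05  0.05 -0.06] 0.19413958225380232
expected 323 208 blade px 516 328.3 308 362 203.4
```

servo_tool --steps '[[[0,0.88,0.08,0,0,0],[0,0.84,0.22,0,0,0],[0,0.78,0.35,0,0,0],[0,0.68,0.47,0,0,0],[0,0.56,0.57,0,0,0],[0,0.41,0.65,0,0,0],[0,0.25,0.7,0,0,0],[0,0.08,0.73,0,0,0]]]'

```text
time_s: 42.72
position: [0.5655, 0.0108, 0.1281]
eef_rot: [-0.544, -0.452, 0.544, -0.452]
contact_force: [-0.6, 0.4, 0.8]
opening: 0.194
```

servo_tool --steps '[[[0,0,0.3,0,0,0],[0,0,0,0,0,0],[-3,0,0,0,0,0],[-3,0,0,0,0,0],[-3,0,0,0,0,0],[-3,0,0,0,0,0],[0,0,0,0,0,0]]]'

```text
time_s: 43.6
position: [0.5665, 0.0086, 0.2504]
eef_rot: [0.545, 0.451, -0.543, 0.453]
contact_force: [0.6, -1.0, -1.5]
opening: 0.191
```

```bash
python3 tip.py; python3 - <<'E'
from h import *
import pickle
o=env.get_obs();p=np.array(o['position']);R=Ro.from_quat(o['eef_rot']).as_matrix()
im=snap('wrist');_,_,im0,_,_=pickle.load(open('sp.pkl','rb'))
# compare held-spoon appearance before/after stirring (wrist frame)
u,v=323,215
a=im0['color'][130:320,290:360];b=im['color'][130:320,290:360]
for n,i in(('before',a),('after',b)):
    h=cv2.cvtColor(i,cv2.COLOR_RGB2HSV);m=cv2.inRange(h,(5,140,60),(20,255,255))
    for r in(90,95,100,105,110,115,120,130,140,160): 
        x=np.nonzero(m[r])[0]; print(n,r+130,(x.min()+290,x.max()+290) if len(x) else None,end=' ')
    print()
legs([(.657,-.212,.245,None),(.657,-.212,.245,.349),(.657,-.212,.136,.349,3)])
E
```

```text
tub xy 0.0457 -0.0024 z 0.2504 F [ 0.6 -1.  -1.5] T [-0.15  0.08 -0.05] 0.19061141512779878
expected 323 208 blade px 428 330.4 308 352 211.6
before 220 None before 225 None before 230 (np.int64(322), np.int64(322)) before 235 (np.int64(324), np.int64(331)) before 240 (np.int64(312), np.int64(335)) before 245 (np.int64(311), np.int64(337)) before 250 (np.int64(310), np.int64(337)) before 260 (np.int64(309), np.int64(337)) before 270 (np.int64(307), np.int64(338)) before 290 (np.int64(304), np.int64(343)) 
after 220 (np.int64(308), np.int64(339)) after 225 None after 230 None after 235 None after 240 (np.int64(290), np.int64(330)) after 245 (np.int64(312), np.int64(334)) after 250 (np.int64(325), np.int64(334)) after 260 (np.int64(311), np.int64(334)) after 270 (np.int64(308), np.int64(335)) after 290 (np.int64(303), np.int64(343)) 
at [0.5647 0.0085 0.2476] -0.184
5 x [0.05, 2.62, 4.0, 0.0, 0, 0] -> [ 0.657 -0.212  0.245] -0.184
4 x [-0.0, 0.0, -0.0, -0.133, 0, 0] -> [ 0.657 -0.212  0.245] 0.349
4 x [2.72, 0.0, 0.0, 0.0, 0, 0] -> [ 0.657 -0.212  0.136] 0.349
```

servo_tool --steps '[[[0.05,2.62,4,0,0,0],[0.05,2.62,4,0,0,0],[0.05,2.62,4,0,0,0],[0.05,2.62,4,0,0,0],[0.05,2.62,4,0,0,0],[0,0,0,0,0,0],[0,0,0,0,0,0]]]'

```text
time_s: 44.58
position: [0.6563, -0.2115, 0.2439]
eef_rot: [-0.543, -0.453, 0.544, -0.451]
contact_force: [-1.0, -0.1, 0.4]
opening: 0.189
```

```bash
python3 - <<'E'
from h import *
import pickle
o=env.get_obs();p=np.array(o['position']);R=Ro.from_quat(o['eef_rot']).as_matrix()
p0,R0,w0,b0,s0=pickle.load(open('sp.pkl','rb'));print(p-p0,np.degrees(Ro.from_matrix(R0.T@R).as_rotvec()))
w,b,s=snap('wrist'),snap('side'),snap('scene')
def mask(i):
    h=cv2.cvtColor(i['color'],cv2.COLOR_RGB2HSV);return cv2.inRange(h,(3,120,40),(20,255,255))
for n,i0,i,x in(('side',b0,b,(.07,.115)),('scene',s0,s,(.07,.115)),('wrist',w0,w,(.055,.115))):
    for lab,j,pp,RR in(('before',i0,p0,R0),('after',i,p,R)):
        A=proj(j,pp+RR@[x[0],0,0]);B=proj(j,pp+RR@[x[1],0,0]);m=mask(j)
        (u0,v0),(u1,v1)=np.minimum(A,B)-9,np.maximum(A,B)+9
        if n=='wrist':u0,u1,v0,v1=285,362,170,226
        sub=m[int(v0):int(v1),int(u0):int(u1)];ys,xs=np.nonzero(sub)
        print(n,lab,len(xs),(xs.mean()+int(u0)).round(2),(ys.mean()+int(v0)).round(2),ys.max()+int(v0),xs.min()+int(u0),xs.max()+int(u0))
E
```

```text
[-0.00069659  0.00047729 -0.0013967 ] [ 0.07263253  0.05186001 -0.19963682]
side before 219 348.91 248.41 259 344 355
side after 242 348.48 251.42 264 343 354
scene before 124 246.25 159.02 170 242 251
scene after 80 244.55 155.71 167 240 249
wrist before 1106 323.19 201.83 225 308 339
wrist after 883 323.21 209.64 225 308 339
```

The spoon has tilted in the grip: the tip is about 10 mm toward tool +z, with shifts consistent in all three cameras. It happened late in round 1. I'll turn to the stand's yaw and tilt the tool +0.06 about tool y to make the spoon vertical.

servo_tool --steps '[[[0,0,0,-0.133,0,0],[0,0,0,-0.133,0,0],[0,0,0,-0.133,0,0],[0,0,0,-0.134,0,0],[0,0,0,0,0.061,0],[0,0,0,0,0,0],[0,0,0,0,0,0]]]'

```text
time_s: 45.6
position: [0.6571, -0.2117, 0.2457]
eef_rot: [0.417, 0.596, -0.393, 0.562]
contact_force: [0.5, 0.3, -0.9]
opening: 0.19
```

```bash
cat > bl.py <<'E'
from h import *
from scipy.optimize import least_squares
o=env.get_obs();p=np.array(o['position']);print(p.round(4))
R=Ro.from_quat(o['eef_rot']).as_matrix();print('xaxis',R[:,0].round(3),'psi',np.arctan2(R[1,1],R[0,1]).round(3))
b,s=snap('side'),snap('scene')
def mask(i):
    h=cv2.cvtColor(i['color'],cv2.COLOR_RGB2HSV);return cv2.inRange(h,(3,120,40),(20,255,255))
obs=[]
for j in(b,s):
    A=proj(j,p-[0,0,.055]);B=proj(j,p-[0,0,.125]);(u0,v0),(u1,v1)=np.minimum(A,B)-10,np.maximum(A,B)+10
    m=mask(j)[int(v0):int(v1),int(u0):int(u1)];n,l,st,ce=cv2.connectedComponentsWithStats(m);k=1+st[1:,4].argmax()
    ys,xs=np.nonzero(l==k); ys=ys+int(v0);xs=xs+int(u0)
    wd=np.array([(ys==y).sum() for y in range(ys.min(),ys.max()+1)]);print('rows',ys.min(),wd.tolist())
    # blade rows: wide ones
    thr=.65*wd.max();yy=[y for y in range(ys.min(),ys.max()+1) if (ys==y).sum()>thr]
    sel=np.isin(ys,yy); obs.append((j,xs[sel].mean(),ys[sel].mean()))
f=lambda X:np.concatenate([proj(j,X)-[u,v] for j,u,v in obs])
r=least_squares(f,p-[0,0,.09]);print('blade ctr',r.x.round(4),'res',r.fun.round(1))
E
python3 bl.py
```

```text
[ 0.6571 -0.2117  0.2457]
xaxis [-0.021  0.056 -0.998] psi 0.349
rows 229 [3, 3, 3, 3, 4, 3, 3, 3, 3, 3, 4, 6, 7, 11, 12, 11, 11, 11, 11, 11, 11, 11, 11, 11, 10, 10, 10, 10, 10, 9, 7, 6, 2]
rows 141 [2, 2, 1, 2, 2, 2, 2, 2, 1, 2, 4, 5, 5, 6, 4, 5, 5, 3, 2, 2, 1, 1, 1, 2, 1, 2, 1, 2, 1]
blade ctr [ 0.6556 -0.2228  0.1719] res [-0.8 -0.3 -1.   0.4]
```

```bash
python3 - <<'E'
from h import *
o=env.get_obs();p=np.array(o['position'])
for n in('side','scene'):
    j=snap(n);h=cv2.cvtColor(cv2.GaussianBlur(j['color'],(3,3),0),cv2.COLOR_RGB2HSV);m=cv2.inRange(h,(0,85,12),(22,255,255))
    A=proj(j,p-[0,0,.03]);B=proj(j,p-[0,0,.125]);print(n,A.round(1),B.round(1))
    for v in range(int(A[1])-2,int(B[1])+8,2):
        c=int((A[0]+B[0])/2);x=np.nonzero(m[v,c-14:c+15])[0];print(v,(x.min()+c-14,x.max()+c-14,len(x)) if len(x) else None,end='; ')
    print()
E
```

```text
side [350.3 230.8] [348.1 260.6]
228 (np.int64(350), np.int64(353), 4); 230 (np.int64(350), np.int64(353), 4); 232 (np.int64(350), np.int64(353), 4); 234 (np.int64(350), np.int64(353), 4); 236 (np.int64(350), np.int64(353), 4); 238 (np.int64(349), np.int64(354), 6); 240 (np.int64(348), np.int64(356), 9); 242 (np.int64(345), np.int64(356), 12); 244 (np.int64(344), np.int64(356), 13); 246 (np.int64(345), np.int64(356), 12); 248 (np.int64(345), np.int64(356), 12); 250 (np.int64(345), np.int64(355), 11); 252 (np.int64(345), np.int64(355), 11); 254 (np.int64(344), np.int64(354), 11); 256 (np.int64(344), np.int64(354), 11); 258 (np.int64(345), np.int64(354), 10); 260 (np.int64(346), np.int64(352), 7); 262 None; 264 None; 266 None; 
scene [243.  144.2] [247.8 170.9]
142 (np.int64(241), np.int64(242), 2); 144 (np.int64(241), np.int64(243), 3); 146 (np.int64(241), np.int64(243), 3); 148 (np.int64(242), np.int64(244), 3); 150 (np.int64(242), np.int64(245), 4); 152 (np.int64(242), np.int64(247), 6); 154 (np.int64(241), np.int64(247), 7); 156 (np.int64(241), np.int64(247), 7); 158 (np.int64(241), np.int64(248), 8); 160 (np.int64(242), np.int64(248), 7); 162 (np.int64(242), np.int64(248), 7); 164 (np.int64(243), np.int64(249), 7); 166 (np.int64(243), np.int64(249), 7); 168 (np.int64(243), np.int64(248), 6); 170 None; 172 None; 174 None; 176 None;
```

```bash
python3 - <<'E'
from h import *
from scipy.optimize import least_squares
b,s=snap('side'),snap('scene')
for lab,ob in(('tip',[(b,349.2,261.3),(s,246.6,169.6)]),('shoulder',[(b,350.5,242),(s,244.3,152.5)]),('stem',[(b,351.5,232),(s,242,145)])):
    r=least_squares(lambda X:np.concatenate([proj(j,X)-[u,v] for j,u,v in ob]),[.657,-.212,.13]);print(lab,r.x.round(4),r.fun.round(1))
E
```

```text
tip [ 0.6586 -0.2155  0.1235] [-0.2 -0.1 -0.3  0.1]
shoulder [ 0.6578 -0.2143  0.1853] [-0.5 -0.2 -0.6  0.2]
stem [ 0.6594 -0.2131  0.2137] [ 0.  0.  0. -0.]
```

servo_tool --steps '[[[0,0,-0.4,0,0,0],[0,0,0,0,0,0],[2,0,0.12,0,0,0],[2,0,0.12,0,0,0],[1,0,0.06,0,0,0],[1,0,0.06,0,0,0],[0,0,0,0,0,0]]]'

```text
time_s: 46.78
position: [0.6555, -0.2083, 0.1848]
eef_rot: [0.418, 0.597, -0.393, 0.561]
contact_force: [0.4, -0.0, -0.8]
opening: 0.194
```

servo_tool --steps '[[[1,0,0.06,0,0,0],[1,0,0.06,0,0,0],[1,0,0.06,0,0,0],[0,0,0,0,0,0]]]'

```text
time_s: 47.28
position: [0.6552, -0.2082, 0.1545]
eef_rot: [0.418, 0.597, -0.393, 0.561]
contact_force: [0.7, -0.1, -0.2]
opening: 0.187
```

servo_tool --steps '[[[0.8,0,0.05,0,0,0],[0.6,0,0.04,0,0,0],[0.3,0,0.02,0,0,0],[0,0,0,0,0,0],[0,0,0,0,0,0]]]'

```text
time_s: 47.9
position: [0.656, -0.2085, 0.139]
eef_rot: [0.418, 0.596, -0.393, 0.561]
contact_force: [-0.1, 0.8, -0.7]
opening: 0.197
```

servo_tool --steps '[[[0.25,0,0.01,0,0,0],[0.2,0,0.01,0,0,0],[0,0,0,0,0,0],[0,0,0,0,0,0]]]'

```text
time_s: 48.4
position: [0.6558, -0.2083, 0.1342]
eef_rot: [0.418, 0.597, -0.393, 0.561]
contact_force: [-0.0, -0.4, -0.7]
opening: 0.19
```

servo_tool --steps '[[[0,0,0,0,0,0],[0,0,0,0,0,0],[0,0,0,0,0,0],[0,0,0,0,0,0],[0,0,0,0,0,0]]]' --hand -0.1 --force 20

```text
time_s: 49.02
position: [0.6559, -0.2084, 0.1343]
eef_rot: [0.418, 0.597, -0.393, 0.561]
contact_force: [-0.0, 0.2, 0.0]
opening: 0.55
```

servo_tool --steps '[[[-2,0,-0.12,0,0,0],[-2,0,-0.12,0,0,0],[-3,0,-0.18,0,0,0],[-3,0,-0.18,0,0,0],[-3,0,-0.18,0,0,0],[0,0,0,0,-0.061,0],[0,0,0,0,0,0]]]'

```text
time_s: 49.9
position: [0.6561, -0.2079, 0.2668]
eef_rot: [0.406, 0.579, -0.405, 0.58]
contact_force: [-0.2, 0.8, 0.4]
opening: 0.548
```

```bash
python3 - <<'E'
from seg import *
for n,r in(('scene',(250,110,345,180)),('side',(180,270,300,370))):
    im=snap(n)
    for k in('blue',):
        for ce,a,rect in blobs(im,k,r,500): print(n,ce.round(1),a,ray(im,*ce,.014).round(4))
im=snap('wrist')
for k,z in(('blue',.014),('choc',.02),('orange',.02)):
  for ce,a,r in blobs(im,k,None,80): print(k,ce.round(1),a,ray(im,*ce,z).round(4))
legs([(.423,-.269,.25,None)])
E
```

```text
scene [299.5 149.5] 1754 [ 0.4298 -0.262   0.014 ]
side [240.3 322.7] 4778 [ 0.4209 -0.2835  0.014 ]
blue [134.1 140.9] 16917 [ 0.4188 -0.2654  0.014 ]
choc [292.1   5. ] 232 [ 0.5608 -0.0504  0.02  ]
choc [323.1 183.8] 534 [ 0.6649 -0.2345  0.02  ]
choc [201.4 360.5] 527 [ 0.5839 -0.5654  0.02  ]
choc [445.  361.6] 466 [ 0.941  -0.4378  0.02  ]
orange [323.  207.7] 207 [ 0.6761 -0.2655  0.02  ]
at [ 0.6558 -0.2085  0.2648] 0.349
5 x [0.3, -4.79, -0.45, 0.0, 0, 0] -> [ 0.423 -0.269  0.25 ] 0.349
```

The spoon is released in the stand and the lid is unmoved. Go over the lid and turn to its yaw.

servo_tool --steps '[[[0.2,-4.79,-0.45,0,0,0],[0.2,-4.79,-0.45,0,0,0],[0.2,-4.79,-0.45,0,0,0],[0.2,-4.79,-0.45,0,0,0],[0.2,-4.79,-0.45,0,0,0],[0,0,0,0.159,0,0],[0,0,0,0.159,0,0],[0,0,0,0.159,0,0]]]'

```text
time_s: 51.05
position: [0.4229, -0.2695, 0.2544]
eef_rot: [0.532, 0.466, -0.532, 0.465]
contact_force: [0.4, -0.3, -0.6]
opening: 0.549
```

servo_tool --steps '[[[1,0,0,0.159,0,0],[1,0,0,0.159,0,0],[1,0,0,0.159,0,0],[1,0,0,0.159,0,0],[1,0,0,0.159,0,0],[1,0,0,0.159,0,0],[1,0,0,0.16,0,0],[0,0,0,0,0,0]]]'

```text
time_s: 52.05
position: [0.4226, -0.2691, 0.1837]
eef_rot: [-0.697, -0.117, 0.698, -0.115]
contact_force: [0.0, -0.4, 0.4]
opening: 0.551
```

```bash
cat > lid.py <<'E'
from seg import *
o=env.get_obs();p=np.array(o['position']);R=Ro.from_quat(o['eef_rot']).as_matrix();print(p.round(4),np.arctan2(R[1,1],R[0,1]).round(3))
im=snap('wrist','l1');hsv=cv2.cvtColor(im['color'],cv2.COLOR_RGB2HSV);m=cv2.inRange(hsv,(105,130,40),(130,255,255))
n,l,s,_=cv2.connectedComponentsWithStats(m);k=1+s[1:,4].argmax();print('bbox',s[k])
pts=np.argwhere(l==k)[:,::-1].astype(np.float32);W=np.array([ray(im,*q,.014)[:2] for q in cv2.convexHull(pts).reshape(-1,2)],np.float32)
r=cv2.minAreaRect(W);print('lid ctr',np.round(r[0],4),np.round(r[1],4),r[2])
E
python3 lid.py
```

```text
[ 0.4226 -0.2691  0.1837] -1.241
bbox [  247    87   159   171 23279]
lid ctr [ 0.4202 -0.2719] [0.1875 0.1586] 18.9062557220459
```

```bash
python3 - <<'E'
from seg import *
im=snap('wrist');c=cv2.cvtColor(im['color'],cv2.COLOR_RGB2HSV)
X=np.array([np.cos(np.radians(18.9)),np.sin(np.radians(18.9))]);Y=np.array([-X[1],X[0]])
m=cv2.inRange(c,(105,130,40),(130,255,255))
# non-blue inside lid
for v in range(80,265,5): 
    x=np.nonzero(m[v,230:420])[0]+230
    if len(x): 
        g=np.nonzero(np.diff(x)>3)[0]; print(v,x.min(),x.max(),[(int(x[i]),int(x[i+1])) for i in g],end=' | ')
print()
w=cv2.inRange(c,(0,0,130),(180,80,255));n,l,s,ce=cv2.connectedComponentsWithStats(w[140:235,290:360])
for i in range(1,n):
    if s[i,4]>50: print(s[i],ce[i]+[290,140], ray(im,*(ce[i]+[290,140]),.054)[:2])
E
```

```text
90 247 404 [] | 95 247 404 [] | 100 247 403 [] | 105 248 403 [] | 110 248 403 [] | 115 248 402 [] | 120 249 402 [] | 125 249 402 [] | 130 249 401 [] | 135 250 401 [] | 140 250 401 [] | 145 250 400 [] | 150 251 400 [(318, 333)] | 155 251 400 [(317, 335)] | 160 251 399 [(316, 335)] | 165 252 399 [(316, 335)] | 170 252 399 [(316, 335)] | 175 252 398 [(316, 335)] | 180 253 398 [(316, 335)] | 185 253 398 [(316, 335)] | 190 253 397 [(316, 335)] | 195 254 397 [(316, 335)] | 200 254 397 [(316, 335)] | 205 254 396 [(316, 335)] | 210 254 396 [(317, 335)] | 215 255 396 [(317, 335)] | 220 255 395 [(317, 334)] | 225 255 395 [] | 230 256 395 [] | 235 256 394 [] | 240 256 394 [] | 245 275 371 [] | 250 276 371 [] | 255 276 370 [] | 
[  28   13   17   70 1106] [325.64104882 187.16546112] [ 0.42153814 -0.2718511 ]
```

servo_tool --steps '[[[4,0.2,0.26,0,0,0],[4,0,0,0,0,0],[3,0,0,0,0,0],[3,0,0,0,0,0],[2,0,0,0,0,0],[1.6,0,0,0,0,0],[0.4,0,0,0,0,0],[0,0,0,0,0,0]]]'

```text
time_s: 53.15
position: [0.4216, -0.2722, 0.0047]
eef_rot: [0.698, 0.116, -0.697, 0.116]
contact_force: [-0.3, 0.1, -0.3]
opening: 0.549
```

servo_tool --steps '[[[0,0,0,0,0,0],[0,0,0,0,0,0],[0,0,0,0,0,0],[0,0,0,0,0,0],[0,0,0,0,0,0],[0,0,0,0,0,0]]]' --hand 1 --force 55

```text
time_s: 53.9
position: [0.4215, -0.2721, 0.0047]
eef_rot: [0.698, 0.116, -0.697, 0.116]
contact_force: [-1.2, 0.4, 5.0]
opening: 0.171
```

servo_tool --steps '[[[-1,0,0,0,0,0],[-1,0,0,0,0,0],[-2,0,0,0,0,0],[0,0,0,0,0,0]]]'

```text
time_s: 54.4
position: [0.4224, -0.2727, 0.046]
eef_rot: [0.698, 0.115, -0.697, 0.116]
contact_force: [0.6, 0.3, -1.1]
opening: 0.171
```

```bash
python3 lid.py
```

```text
[ 0.4224 -0.2727  0.046 ] -1.242
bbox [  165    76   317   235 58319]
lid ctr [ 0.4332 -0.2687] [0.1667 0.1949] 18.758670806884766
```

```bash
python3 - <<'E'
from seg import *
o=env.get_obs();p=np.array(o['position']);R=Ro.from_quat(o['eef_rot']).as_matrix()
im=snap('wrist');hsv=cv2.cvtColor(im['color'],cv2.COLOR_RGB2HSV);m=cv2.inRange(hsv,(105,130,40),(130,255,255))
n,l,s,_=cv2.connectedComponentsWithStats(m);l=(l==1+s[1:,4].argmax())
def t(u,v,h=.055): return (R.T@(ray(im,u,v,h)-p)*100).round(2)
for u in(220,260,323,380,420):
    y=np.nonzero(l[:,u])[0];print('top edge',u,y.min(),t(u,y.min()-.5))
for v in(90,120,150,200):
    x=np.nonzero(l[v])[0];print('sides',v,x.min(),x.max(),t(x.min()-.5,v),t(x.max()+.5,v))
y=np.nonzero(l[:,323])[0];print('col323',y.min(),y.max(),[ (int(y[i]),int(y[i+1])) for i in np.nonzero(np.diff(y)>2)[0]])
E
```

```text
top edge 220 77 [-0.98 -5.16 -9.27]
top edge 260 77 [-0.98 -3.17 -9.27]
top edge 323 76 [-0.97 -0.02 -9.31]
top edge 380 77 [-0.97  2.82 -9.26]
top edge 420 77 [-0.97  4.82 -9.26]
sides 90 167 480 [-0.99 -7.92 -8.63] [-0.96  7.92 -8.62]
sides 120 171 476 [-0.99 -7.91 -7.15] [-0.96  7.92 -7.14]
sides 150 174 472 [-0.99 -7.96 -5.6 ] [-0.97  7.91 -5.59]
sides 200 181 465 [-0.99 -7.93 -2.82] [-0.97  7.88 -2.81]
col323 76 193 []
```

```bash
python3 - <<'E'
from h import *
p=np.array([.5199,-.0177,.1364]);q=np.array([.547,.449,-.541,.455]);im=snap('wrist')
T=np.eye(4);T[:3,:3]=Ro.from_quat(q/np.linalg.norm(q)).as_matrix();T[:3,3]=p
M=np.linalg.inv(T@np.array(im['tool_from_camera']));im['R'],im['t']=M[:3,:3],M[:3,3]
im0=cv2.imread('pics/st1.png');print(im0.shape)
f=lambda x,y:ray(im,190+x/1.5714,40+y/1.5714,.07)
A,B,C=f(25,338),f(372,338),f(410,12)
print(A.round(4),B.round(4),C.round(4),np.linalg.norm(A-B),np.linalg.norm(B-C),np.degrees(np.arctan2(*(B-A)[:2][::-1])),np.degrees(np.arctan2(*(C-B)[:2][::-1]))-90)
y=np.radians(79.5);Y=np.array([np.cos(y),np.sin(y)]);print('ctr from -y edge',(A+B)[:2]/2+.08*Y,'AC',)
# edge refinement: bright rim columns in crop
g=cv2.cvtColor(im0,cv2.COLOR_BGR2GRAY)
for r in(330,336,340): print(r,[int(v) for v in g[r,10:60:3]],[int(v) for v in g[r,350:400:3]])
E
```

```text
(440, 704, 3)
[ 0.4176 -0.0418  0.07  ] [ 0.597  -0.0764  0.07  ] [0.6287 0.079  0.07  ] 0.1826744869357755 0.15852788180269783 -10.901820173516935 -11.528112840667191
ctr from -y edge [0.5218924  0.01958099] AC
330 [218, 217, 216, 219, 221, 211, 125, 104, 111, 127, 126, 128, 128, 129, 128, 129, 130] [144, 143, 142, 146, 147, 130, 111, 176, 219, 220, 219, 216, 215, 215, 217, 216, 215]
336 [217, 218, 217, 217, 220, 215, 164, 210, 225, 223, 222, 222, 222, 224, 223, 224, 223] [220, 222, 221, 221, 221, 222, 204, 200, 218, 220, 219, 217, 216, 215, 217, 217, 215]
340 [215, 217, 218, 216, 220, 215, 197, 222, 219, 220, 220, 219, 220, 219, 219, 219, 220] [215, 218, 216, 217, 216, 216, 216, 216, 212, 214, 218, 218, 215, 215, 216, 217, 215]
```

Tub pose agrees across four views: centre (0.522,0.0195), yaw −10.7°. The lid is square in the grip, with its centre 1.3 mm along tool +z. Lift, turn and carry it.

servo_tool --steps '[[[-2,0,0,0.129,0,0],[-2,0,0,0.129,0,0],[-2,0,0,0.129,0,0],[-2,0,0,0.129,0,0],[-0.5,0,0,0,0,0],[0,0,0,0,0,0]]]'

```text
time_s: 55.3
position: [0.4211, -0.2718, 0.1289]
eef_rot: [-0.704, 0.065, 0.704, 0.065]
contact_force: [0.1, 0.4, -1.5]
opening: 0.171
```

```bash
python3 - <<'E'
from h import *
legs([(.5233,.0193,.13,None)])
E
```

```text
at [ 0.4211 -0.2718  0.1289] -1.755
7 x [-0.02, -4.36, -0.67, 0.0, 0, 0] -> [0.5233 0.0193 0.13  ] -1.755
```

servo_tool --steps '[[[0,-4.36,-0.67,0,0,0],[0,-4.36,-0.67,0,0,0],[0,-4.36,-0.67,0,0,0],[0,-4.36,-0.67,0,0,0],[0,-4.36,-0.67,0,0,0],[0,-4.36,-0.67,0,0,0],[0,-4.36,-0.67,0,0,0],[0,0,0,0,0,0]]]'

```text
time_s: 56.3
position: [0.5243, 0.0214, 0.1282]
eef_rot: [-0.704, 0.064, 0.705, 0.064]
contact_force: [0.1, -0.2, -1.5]
opening: 0.166
```

servo_tool --steps '[[[0,0,0,0,0,0],[0,0,0,0,0,0]]]'

```text
time_s: 56.55
position: [0.5236, 0.0182, 0.129]
eef_rot: [-0.704, 0.066, 0.704, 0.066]
contact_force: [-0.2, -0.1, -1.6]
opening: 0.172
```

```bash
python3 - <<'E'
from h import *
legs([(.5233,.0193,.098,None,1.6)])
im=snap('wrist');p=np.array(env.get_obs()['position'])
s=snap('scene');d=snap('side')
a=im['color'][20:290,150:500];b=s['color'][150:255,290:410];c=d['color'][140:260,230:345]
cv2.imwrite('pics/fit.png',np.hstack([cv2.resize(a,(400,309)),cv2.resize(c,(390,309),interpolation=2)])[:,:,::-1])
# hooks seen in wrist: orange masks
h=cv2.cvtColor(im['color'],cv2.COLOR_RGB2HSV);m=cv2.inRange(h,(3,170,100),(16,255,255));n,l,st,ce=cv2.connectedComponentsWithStats(m)
R=Ro.from_quat(env.get_obs()['eef_rot']).as_matrix()
for i in range(1,n):
    if st[i,4]>25: print(st[i],ce[i].round(1),(R.T@(ray(im,*ce[i],.093)-p)*100).round(2))
E
```

```text
at [0.5236 0.0182 0.129 ] -1.758
2 x [1.55, -0.05, 0.02, 0.0, 0, 0] -> [0.5233 0.0193 0.098 ] -1.758
[ 36 251  14  12 125] [ 42.5 256.6] [  3.62 -20.54   2.95]
```

servo_tool --steps '[[[1.5,-0.1,0.02,0,0,0],[1.5,0,0,0,0,0],[0.5,0,0,0,0,0],[0.5,0,0,0,0,0],[0,0,0,0,0,0],[0,0,0,0,0,0]]]'

```text
time_s: 57.45
position: [0.5245, 0.0202, 0.0897]
eef_rot: [0.704, -0.066, -0.704, -0.066]
contact_force: [-0.2, -0.1, -2.0]
opening: 0.17
```

servo_tool --steps '[[[0.2,0,0,0,0,0],[0.2,0,0,0,0,0],[0.2,0,0,0,0,0],[0,0,0,0,0,0]]]'

```text
time_s: 57.95
position: [0.5243, 0.0201, 0.0834]
eef_rot: [0.704, -0.066, -0.704, -0.066]
contact_force: [0.3, -2.1, 0.2]
opening: 0.171
```

servo_tool --steps '[[[0,0.1,0.08,0,0,0],[0.2,0,0,0,0,0],[0.2,0,0,0,0,0],[0,0,0,0,0,0]]]'

```text
time_s: 58.45
position: [0.5236, 0.0194, 0.0796]
eef_rot: [0.704, -0.066, -0.704, -0.066]
contact_force: [0.7, -1.1, 3.4]
opening: 0.168
```

```bash
python3 - <<'E'
from h import *
o=env.get_obs();print(o['position'].round(4),o['contact_force'].round(1),o['wrist_torque'].round(2))
E
```

```text
[0.5236 0.0194 0.0796] [ 0.7 -1.1  3.4] [-0.09  0.03  0.03]
```

Contact with the hook slopes has begun, evenly on both sides. Press on in small steps.

servo_tool --steps '[[[0.2,0,0,0,0,0],[0.2,0,0,0,0,0],[0,0,0,0,0,0]]]' --force 60

```text
time_s: 58.82
position: [0.5241, 0.0195, 0.0764]
eef_rot: [0.705, -0.066, -0.703, -0.066]
contact_force: [-1.1, -1.2, 12.5]
opening: 0.169
```

servo_tool --steps '[[[0.2,0,0,0,0,0],[0.2,0,0,0,0,0],[0,0,0,0,0,0]]]'

```text
time_s: 59.2
position: [0.5233, 0.0193, 0.0712]
eef_rot: [0.704, -0.066, -0.704, -0.066]
contact_force: [1.7, -0.0, 0.4]
opening: 0.17
```

```bash
python3 - <<'E'
from h import *
o=env.get_obs();print(o['position'].round(4),o['contact_force'].round(1),o['wrist_torque'].round(2),o['opening'])
E
```

```text
[0.5233 0.0193 0.0712] [ 1.7 -0.   0.4] [-0.19 -0.18  0.01] 0.17021358349563767
```

servo_tool --steps '[[[0.2,0,0,0,0,0],[0.2,0,0,0,0,0],[0,0,0,0,0,0]]]'

```text
time_s: 59.58
position: [0.5226, 0.0194, 0.067]
eef_rot: [-0.704, 0.066, 0.704, 0.066]
contact_force: [-0.2, 0.1, -0.7]
opening: 0.17
```

servo_tool --steps '[[[0.15,0,0,0,0,0],[0.1,0,0,0,0,0],[0,0,0,0,0,0]]]'

```text
time_s: 59.95
position: [0.5228, 0.0194, 0.0666]
eef_rot: [-0.704, 0.066, 0.704, 0.066]
contact_force: [-9.9, 0.6, 25.4]
opening: 0.168
```

```bash
python3 - <<'E'
from h import *
o=env.get_obs();print(o['position'].round(4),o['contact_force'].round(1),o['wrist_torque'].round(2),o['opening'])
E
```

```text
[0.5228 0.0194 0.0666] [-9.9  0.6 25.4] [-0.05  1.65  0.02] 0.16848161642851836
```

The rim contact at TCP z 0.0666 matches the fitted height (0.067). Relax, release, rise and check with the last picture.

servo_tool --steps '[[[-0.2,0,0,0,0,0],[0,0,0,0,0,0]]]'

```text
time_s: 60.2
position: [0.5232, 0.0194, 0.0669]
eef_rot: [0.704, -0.066, -0.704, -0.066]
contact_force: [0.3, -0.4, -0.0]
opening: 0.17
```

servo_tool --steps '[[[0,0,0,0,0,0],[0,0,0,0,0,0],[0,0,0,0,0,0],[0,0,0,0,0,0],[-2,0,0,0,0,0],[-3,0,0,0,0,0],[-4,0,0,0,0,0],[-4,0,0,0,0,0]]]' --hand 0.2 --force 10

```text
time_s: 61.2
position: [0.523, 0.0193, 0.1981]
eef_rot: [-0.704, 0.066, 0.704, 0.066]
contact_force: [0.2, 0.2, -0.7]
opening: 0.398
```

servo_tool --steps '[[[-2,0,0,0,0,0],[0,0,0,0,0,0],[0,0,0,0,0,0]]]'

```text
time_s: 61.58
position: [0.5226, 0.0193, 0.2159]
eef_rot: [-0.704, 0.066, 0.704, 0.066]
contact_force: [1.1, 0.4, -0.2]
opening: 0.399
```

```bash
python3 - <<'E'
from h import *
im=snap('wrist');s=snap('scene');d=snap('side')
a=cv2.resize(im['color'][60:330,140:500],(400,300));b=cv2.resize(s['color'][120:310,220:410],(400,300),interpolation=2);c=cv2.resize(d['color'][140:310,225:425],(800,300) if 0 else (400,300),interpolation=2)
e=cv2.resize(s['color'][160:245,295:400],(400,300),interpolation=2)
cv2.imwrite('pics/end.png',np.vstack([np.hstack([a,b]),np.hstack([c,e])])[:,:,::-1])
E
```

```text
(no output)
```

View pics/end.png

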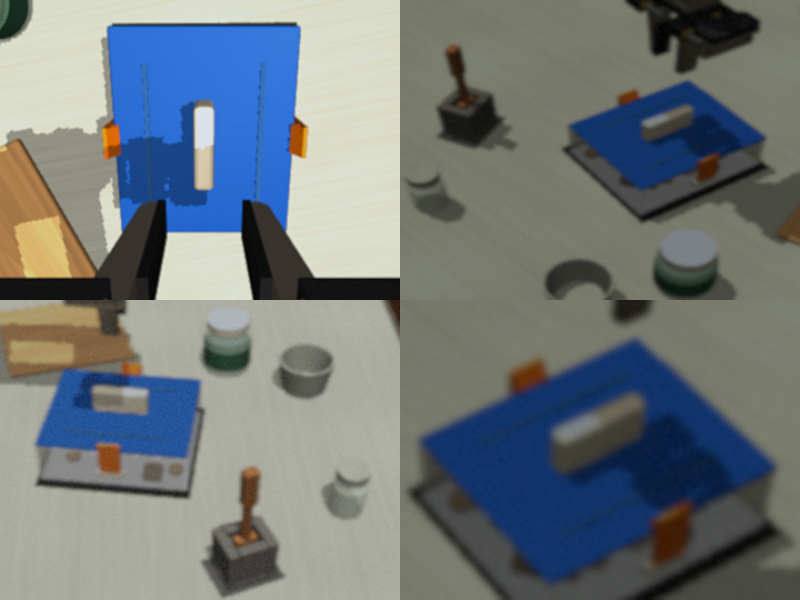

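The last picture shows the lid flush on the tub with both orange hooks overlapping its edge. The spoon stands in its stand, and the jar, shaker and cup are in place.

```bash
python3 -c "
from station import env
print(env.finish_job())"
```

```text
the job is handed in; nothing more can be done
None
```

I handed the job in at about 62 s of robot time. All the steps are done in the order asked, but the stirring was not clean.

**Chunks:** All four were placed in the tub, and a picture before stirring showed 4 chunks and 6 nuts inside. I did not count them again once the lid was on.

**Stirring:** I drove two clockwise rounds from the far side back to the far side.
- **Lift:** About a quarter into round 1 the blade rode up on a nut, with about 18 N upward. I lifted about 2 cm, backed off and went in again lower, with the tip about 3 mm above the floor.
- **Tilt:** Late in round 1 the spoon tilted about 3.5° in the grip. Round 2 therefore ran about 10 mm toward the tub's −y side. I only confirmed this after stirring and did not repeat the round.

**Spoon:** I corrected the tilt and put it back in the stand without contact force. The last picture shows it standing there.

**Lid:** The pressing force rose to at least 12.5 N, then fell to near zero as the hooks passed. The lid then stopped firmly on the rim at the fitted height. The last picture shows it flush with both hooks over its edge, and the jar, shaker and cup look untouched.

**Disagreement with the text:** The fingertips behaved as if they were about 18 mm behind the reported TCP. `env.tip_extent` puts them 17 mm ahead of it. The first grasps closed above the chunk because of this, and I adjusted all heights afterward.

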